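# Level the rocking test bench and load its drives

### The job

The open test bench rocks on the desk because some of its screw feet are too short: turn the knobs of its feet until it stands level and firm with all four feet carrying their share. Only then slide each drive lying on the desk, connector end first, into a bay of its own under the deck, fully home against the stop. Leave the bench about where it stands and the other things on the desk undisturbed.

Things in the scene. Friction and masses are not known exactly. Their poses are not given: they have to be found in the camera images.
- bench: Open computer test bench, 4.7 kg, 250 (x) x 265 (y) x 107 high, +x away from the robot, loose on the flat desk on 4 screw feet. Origin: its centre, at desk height when the foot joints read 0. Base plate: top at 26, bare apron at x -125 to -45. Side beams at |y| 107 to 133, top 52. Deck: x -45 to 125, underside 48, carries a board (top 60), cooler (top 107, x -5 to 85), memory (top 92, x > -8).
- foot_fl (a joint): Turn of the front left (robot side, +y) foot's knob, rad, + is anticlockwise from above, -2.3 to 9.4. Right-hand thread, 8 mm per turn: turned clockwise (falling value) foot and knob screw down through the beam, so the foot stands longer; at equal values the four feet are equally long. Stays as left; turning takes about 0.05 N m.
- leg_fl: The front left (robot side, +y) foot: a screw on a soft rubber pad 32 across (gives 1 mm at 14 N), axis at bench x -108, y 120. Origin: centre of the pad's underside (within 1 mm of z = 0 when it stands on the desk). On top, above the beam, sits its round knurled black knob, 34 in diameter and 18 high: the knob's top is always 82 straight above this origin and moves up and down with it.
- foot_fr (a joint): Turn of the front right (robot side, -y) foot's knob, rad, + is anticlockwise from above, -2.3 to 9.4. Right-hand thread, 8 mm per turn: turned clockwise (falling value) foot and knob screw down through the beam, so the foot stands longer; at equal values the four feet are equally long. Stays as left; turning takes about 0.05 N m.
- leg_fr: The front right (robot side, -y) foot: a screw on a soft rubber pad 32 across (gives 1 mm at 14 N), axis at bench x -108, y -120. Origin: centre of the pad's underside (within 1 mm of z = 0 when it stands on the desk). On top, above the beam, sits its round knurled black knob, 34 in diameter and 18 high: the knob's top is always 82 straight above this origin and moves up and down with it.
- foot_rl (a joint): Turn of the rear left (far side, +y) foot's knob, rad, + is anticlockwise from above, -2.3 to 9.4. Right-hand thread, 8 mm per turn: turned clockwise (falling value) foot and knob screw down through the beam, so the foot stands longer; at equal values the four feet are equally long. Stays as left; turning takes about 0.05 N m.
- leg_rl: The rear left (far side, +y) foot: a screw on a soft rubber pad 32 across (gives 1 mm at 14 N), axis at bench x 108, y 120. Origin: centre of the pad's underside (within 1 mm of z = 0 when it stands on the desk). On top, above the beam, sits its round knurled black knob, 34 in diameter and 18 high: the knob's top is always 82 straight above this origin and moves up and down with it.
- foot_rr (a joint): Turn of the rear right (far side, -y) foot's knob, rad, + is anticlockwise from above, -2.3 to 9.4. Right-hand thread, 8 mm per turn: turned clockwise (falling value) foot and knob screw down through the beam, so the foot stands longer; at equal values the four feet are equally long. Stays as left; turning takes about 0.05 N m.
- leg_rr: The rear right (far side, -y) foot: a screw on a soft rubber pad 32 across (gives 1 mm at 14 N), axis at bench x 108, y -120. Origin: centre of the pad's underside (within 1 mm of z = 0 when it stands on the desk). On top, above the beam, sits its round knurled black knob, 34 in diameter and 18 high: the knob's top is always 82 straight above this origin and moves up and down with it.
- bay1 (a point): Mouth of drive bay 1, at bench y 60, on the base plate below the deck's front edge (bench x -45). The bay is 38 wide (flaring to the mouth over the first 11 mm), 22 high, runs along bench +x for 85 to a stop at bench x 40.
- bay2 (a point): Mouth of drive bay 2, at bench y 0, on the base plate below the deck's front edge (bench x -45). The bay is 38 wide (flaring to the mouth over the first 11 mm), 22 high, runs along bench +x for 85 to a stop at bench x 40.
- bay3 (a point): Mouth of drive bay 3, at bench y -60, on the base plate below the deck's front edge (bench x -45). The bay is 38 wide (flaring to the mouth over the first 11 mm), 22 high, runs along bench +x for 85 to a stop at bench x 40.
- drive1: Solid-state drive in a finned bare aluminium sleeve with a black end cap at the tail (-x), 100 long (x) x 32 wide (y) x 14 high, 110 g. Origin: centre of its underside. None if absent. All the drives are alike and fit any bay; fully home, the tail stands 15 out of the deck's front edge.
- drive1_nose (a point): Centre of drive1's nose: its +x end face with the small connector, 50 from the origin, 7 above the underside. None if absent.
- drive2: Solid-state drive in a finned bare aluminium sleeve with a black end cap at the tail (-x), 100 long (x) x 32 wide (y) x 14 high, 110 g. Origin: centre of its underside. None if absent. All the drives are alike and fit any bay; fully home, the tail stands 15 out of the deck's front edge.
- drive2_nose (a point): Centre of drive2's nose: its +x end face with the small connector, 50 from the origin, 7 above the underside. None if absent.
- drive3: Solid-state drive in a finned bare aluminium sleeve with a black end cap at the tail (-x), 100 long (x) x 32 wide (y) x 14 high, 110 g. Origin: centre of its underside. None if absent. All the drives are alike and fit any bay; fully home, the tail stands 15 out of the deck's front edge.
- drive3_nose (a point): Centre of drive3's nose: its +x end face with the small connector, 50 from the origin, 7 above the underside. None if absent.
- screwdriver: Screwdriver lying on the desk, 25 high. Origin: its underside. Not part of the job.
- paste_jar: Small white jar with black lid, 40 across, 50 high. Origin: centre of its underside. Not part of the job.
- memory_box: Flat cardboard box 150 x 45 x 22. Origin: centre of its underside. Not part of the job.
- case_fan: Black square case fan lying flat, 120 x 120 x 25. Origin: centre of its underside. Not part of the job.
Things that resemble listed ones, but are neither listed nor needed, are in the scene too. Leave any pink or yellow look-alike of the drive1 alone.

How it is judged:
By the outcome, as a careful person would: the job done as asked, in the order asked, and still so for the second after the job is handed in, with the robot touching nothing.
Of drive1, drive2, drive3 only 2 to 3 are there at a start; the rules pass over those that are not, and their reading is None.
At some moment in a run one of drive1, drive2, drive3 may be knocked a few centimetres aside while the robot is not near it.
Once in a run the grip may slacken for a moment while it holds something.
It also fails if it takes over 210 s, if anything falls off the work surface, if the arm or the gripper's body presses on something with over 40 N, if the wrist force passes 120 N, or if a joint passes its speed limit or range.

### The arm

A 7-joint arm with a two-finger parallel gripper is mounted at the origin on the work surface. World frame = base frame: x ahead of the robot, y to its left, z up, the work surface at z = 0. Lengths are in mm, angles in rad, forces in N, time in s.
With the tool pointing down it reaches from about 400 to 875 mm from the base axis. Payload 4.4 kg.
Tool frame: the origin (TCP) lies on the mounting face of the last link; the fingertips stand manip.tip_reach ahead of it and the grasp point (between the pads) lies 155 mm ahead of it (manip.tip_reach is the distance from the TCP to the fingertips, in mm); z points along the fingers, y is the line along which they close (so a half turn about z gives the same grasp; the last joint's range is limited). The gripper opens to 85 mm and grips with 20 to 120 N. Pads are 22 mm wide; open, the fingers measure 114 mm over their backs; the gripper's body (76 mm by 85 mm) begins 54 mm behind the grasp point. The pads swing forward as they close: fully open they stand 13 mm farther back than shut.
Start: joints at [-1.205, 0.628, 0.038, 1.517, -0.027, 0.996, -0.02], TCP at [272.013, 590.36, 404.713] pointing down, gripper open.
Joint ranges: [-3.06, 3.06], [-0.37, 2.12], [-1.25, 1.32], [0.18, 2.47], [-1.1, 4.24], [0.23, 1.98], [-2.94, 2.94]. Speed limits (rad/s): [2.57, 2.57, 3.14, 3.14, 3.14, 3.14, 3.14].

### API

Orientations are given as a rotation vector (axis times angle).
In Python, from rig import manip gives the robot as it stands.
- The arm moves only by the tool step_arm, never from a script. Its argument "series" is a list of rows, each an object with "translation": the shift along the world's x, y, z in mm, a list of three; "twist": the turn, a rotation vector about the world's x, y, z in degrees, a list of three; "gripper": the opening in per cent of the stroke, from 0 (shut) to 100 (fully open). A call has 1 to 10 rows; each row shifts and turns the commanded pose from where the row before left it; what a row does not reach is not made up. A row lasts 1/12 s, in which the tool goes at most 41.7 mm and 7.16 degrees, less where a joint would pass 70% of its speed; a pose out of reach is approached as far as the arm can. A call is refused whole if a number of a shift passes 41.7 or a number of a turn 7.16, either way. A call with a gripper value outside its range is refused whole. The fingers move at their own pace and stop on an object; "squeeze" is the grip in N (left out, the last holds). Time passes only in rows, so rows that do not move let the fingers close. It gives the time, the measured TCP pose, the force, the opening and the grip force at its end, in the units of the state.
- manip.observe(): the state, without advancing time (a new reading comes with each control period).
- manip.get_image(name): name is "scene" or "top" or "wrist"; returns (picture, depth): 420x560x3 uint8, blue, green, red; 420x560 float32, mm along the optical axis (not along the pixel's ray), 0 where there is no reading.
- manip.camera_info(name): a dict with "fx", "fy", "cx", "cy" (pixels), "origin" and "attitude" of the camera in the world. Camera axes: x right, y down, z forward; pixel columns grow to the right and rows downward; lengths in mm; the calibration is good to about 2 mm. The wrist camera is an equidistant fisheye: a pixel r from the principal point sees the ray r / f radians off the axis. A picture is of the moment at which its call begins: read the wrist's pose just before it. camera_info takes no time and is no camera call; for the wrist camera it gives the pose at the moment of the call.
- manip.finish_job(): hands the job in; it is judged then, once.
Trained networks look in the newest picture that a camera, given by its name, has taken for a name from the list of things; names that differ only in an ending like _2 or _b are one class to them, and where a whole thing is asked for, a point or a joint stands for the part that bears it (a point fixed in the world has none). Each returns a list of dicts, best first, with "p" (0 to 1); they miss things now and then, are a little off and sometimes report something else, mostly with a low value. They report only what shows in the picture. A call takes as long as a camera call. They do not tell look-alikes from the thing itself.
- manip.outline_of(query, camera): "region" (420x560 bool, what is visible of it).
- manip.pinpoint(query, camera): "position" ([x, y, z] in mm, in world coordinates, good to about 4 mm: a listed point, or the origin of a listed thing).
The state is a dict: "t": time; "joint_pos": joint angles; "qvel": joint speeds; "tau": joint torques, N m; "tcp_pos": TCP position; "orientation": TCP orientation; "ft_force": force on the tool from outside, world axes, zero at the start; "moment": the same for the moment, N m; "grip_width": finger opening in mm; "gripper_force": force on a finger pad.
Only numpy, scipy, OpenCV 4.12 (cv2) and the standard library are available. Lean on these libraries where they do the work, as an engineer would, in place of code of your own. Each camera call takes 0.05 s, during which the arm holds its last target. There are 200 camera calls.

## Working session

There is one attempt and no reset: what is moved stays moved. The work goes in short steps, Python scripts to look and compute and a tool call to move; the robot and the scene stay as the last step left them, time stands still between calls to the robot, and variables do not carry over. Pictures are saved under pics/ and viewed, at most 14 in all, crops included, and the job is handed in when it is done.

Besides the shell and the picture viewer there is one more tool, called as name([rows], argument=value, ...), one row to a line, values as JSON. step_arm: Moves the arm, as the interface text tells. Its arguments: {"type":"object","properties":{"series":{"type":"array"},"squeeze":{"type":"number"}},"required":["series"]}

```bash
mkdir -p pics
cat > h.py <<'E'
import numpy as np, cv2
from scipy.spatial.transform import Rotation as R
from rig import manip
def snap(cam,name=None):
    im,d=manip.get_image(cam); ci=manip.camera_info(cam)
    if name: cv2.imwrite(f'pics/{name}.png',im)
    return im,d,ci
def att(ci):
    a=np.array(ci['attitude'],float)
    return a if a.shape==(3,3) else R.from_rotvec(a).as_matrix()
def cloud(d,ci):
    v,u=np.mgrid[:420,:560]
    x=(u-ci['cx'])/ci['fx'];y=(v-ci['cy'])/ci['fy']
    P=np.stack([x*d,y*d,d],-1)@att(ci).T+np.array(ci['origin'])
    P[d<=0]=np.nan
    return P
E
python3 - <<'E'
from h import *
s=manip.observe();print(s['tcp_pos'],s['orientation'],manip.tip_reach,s['t'])
for c in('scene','top'):
    im,d,ci=snap(c,c+'0');print(c,ci)
    np.savez(f'{c}0.npz',im=im,d=d,P=cloud(d,ci))
    for q in ['bench','leg_fl','leg_fr','leg_rl','leg_rr','drive1','drive1_nose','bay1','bay2','bay3','screwdriver','paste_jar','memory_box','case_fan']:
        print(c,q,[(np.round(r['position']).tolist(),round(r['p'],2)) for r in manip.pinpoint(q,c)])
a=np.hstack([cv2.imread('pics/scene0.png'),cv2.imread('pics/top0.png')]);
E
```

```text
[271.87842672 590.08364433 403.77043111] [-6.72915061e-01 -3.06828134e+00  2.97418640e-03] 173.4 0.0
scene {'fx': 519.5222936820023, 'fy': 519.5222936820023, 'cx': 275.399420429746, 'cy': 206.42586921522596, 'origin': array([1482.45868314, -461.98019211, 1011.02461925]), 'attitude': array([-2.04959536, -1.18218043,  0.55652669])}
scene bench [([577.0, -32.0, -2.0], 0.63)]
scene leg_fl []
scene leg_fr [([478.0, -159.0, -1.0], 0.75)]
scene leg_rl [([682.0, 94.0, -4.0], 0.46)]
scene leg_rr [([695.0, -149.0, -2.0], 0.63)]
scene drive1 [([600.0, 305.0, -1.0], 0.91), ([476.0, -296.0, -0.0], 0.66), ([532.0, 566.0, -0.0], 0.61), ([461.0, 234.0, -2.0], 0.58)]
scene drive1_nose [([478.0, 283.0, 10.0], 0.88), ([646.0, 319.0, 8.0], 0.83), ([486.0, 554.0, 3.0], 0.63), ([728.0, 205.0, 7.0], 0.61), ([581.0, -31.0, -4.0], 0.35)]
scene bay1 [([532.0, 23.0, 25.0], 0.85), ([541.0, -97.0, 21.0], 0.73), ([536.0, -35.0, 22.0], 0.64)]
scene bay2 [([532.0, 23.0, 25.0], 0.85), ([541.0, -97.0, 21.0], 0.73), ([536.0, -35.0, 22.0], 0.64)]
scene bay3 [([532.0, 23.0, 25.0], 0.85), ([541.0, -97.0, 21.0], 0.73), ([
[... 1001 characters left out ...]
0.0], 0.88), ([479.0, 285.0, 10.0], 0.85), ([484.0, 553.0, 10.0], 0.85), ([726.0, 206.0, 10.0], 0.73)]
top bay1 [([535.0, -35.0, 23.0], 0.95), ([544.0, -96.0, 22.0], 0.92), ([532.0, 20.0, 27.0], 0.62), ([644.0, 319.0, 7.0], 0.53)]
top bay2 [([535.0, -35.0, 23.0], 0.95), ([544.0, -96.0, 22.0], 0.92), ([532.0, 20.0, 27.0], 0.62), ([644.0, 319.0, 7.0], 0.53)]
top bay3 [([535.0, -35.0, 23.0], 0.95), ([544.0, -96.0, 22.0], 0.92), ([532.0, 20.0, 27.0], 0.62), ([644.0, 319.0, 7.0], 0.53)]
top screwdriver [([568.0, 448.0, -2.0], 0.93)]
top paste_jar [([397.0, -403.0, -2.0], 0.49)]
top memory_box [([683.0, -280.0, -0.0], 0.6), ([476.0, -298.0, -2.0], 0.51)]
top case_fan [([621.0, -499.0, 1.0], 0.65)]
```

View pics/top0.png

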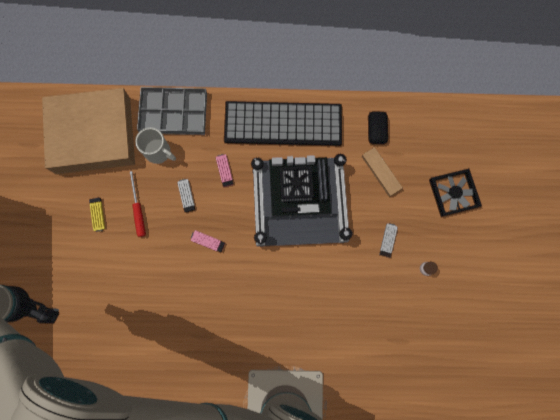

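View pics/scene0.png

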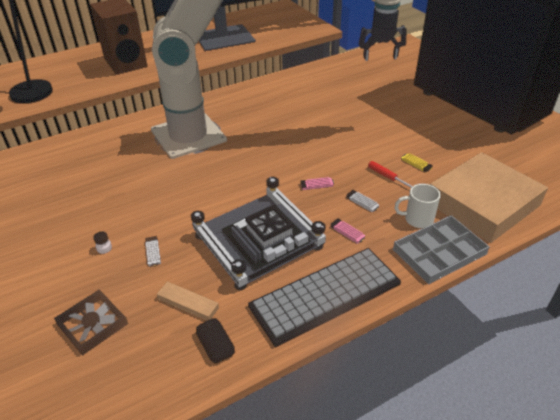

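The top view shows two bare-aluminium drives with black tails, one at (186,195) at about (597,305) and one at (388,240) at about (475,-298). The look-alikes are pink at (207,241) and (224,170) and yellow at (97,214). The bench centre is near (300,200), with knobs at (261,238), (346,233), (257,163) and (340,159).

Run:
```python
from h import *
a=np.load('top0.npz');b=np.load('scene0.npz')
o=a['im'][205:270,230:430] 
c=np.vstack([cv2.resize(a['im'][150:255,230:410],(720,420),interpolation=3)])
cv2.imwrite('pics/crop1.png',c)
legs=dict(fl=(463,78),fr=(481,-159),rl=(681,93),rr=(693,-147))
for nm,D in(('top',a),('scene',b)):
    P=D['P'].reshape(-1,3)
    print(nm,'desk',[round(float(np.nanmedian(P[(abs(P[:,0]-x)<25)&(abs(P[:,1]-y)<25),2])),2) for x,y in((400,0),(420,-150),(560,200),(600,-220))])
    for k,(x,y) in legs.items():
        Q=P[(np.hypot(P[:,0]-x,P[:,1]-y)<30)&(P[:,2]>72)]
        print(k,len(Q),np.round(np.median(Q,0),1),np.round(np.percentile(Q[:,2],[10,50,90]),1))
    # base plate apron and beams
    Q=P[(P[:,0]>400)&(P[:,0]<760)&(abs(P[:,1]+33)<200)]
    h,e=np.histogram(Q[:,2],bins=np.arange(10,112,2));print(list(zip(e[:-1].astype(int).tolist(),h.tolist())))
```

```text
top desk [-0.8, -0.58, -0.49, -0.97]
fl 133 [463.8  79.1  86.6] [82.5 86.6 90.2]
fr 131 [ 480.7 -159.8   80.1] [76.3 80.1 83.6]
rl 122 [678.1  94.1  79.7] [75.3 79.7 83. ]
rr 124 [ 693.9 -144.1   80.9] [76.1 80.9 84.4]
[(10, 4), (12, 1), (14, 7), (16, 19), (18, 95), (20, 232), (22, 448), (24, 571), (26, 420), (28, 241), (30, 104), (32, 26), (34, 7), (36, 5), (38, 8), (40, 22), (42, 104), (44, 243), (46, 371), (48, 497), (50, 436), (52, 427), (54, 425), (56, 449), (58, 348), (60, 225), (62, 174), (64, 110), (66, 94), (68, 90), (70, 72), (72, 55), (74, 65), (76, 105), (78, 132), (80, 165), (82, 144), (84, 144), (86, 124), (88, 89), (90, 69), (92, 58), (94, 82), (96, 104), (98, 140), (100, 157), (102, 95), (104, 55), (106, 20), (108, 1)]
scene desk [-0.76, -0.38, -0.92, -2.03]
fl 120 [472.4  76.   84.7] [76.2 84.7 88.2]
fr 122 [ 488.1 -162.5   79.6] [74.  79.6 81.9]
rl 126 [685.6  92.1  78.5] [74.5 78.5 81.1]
rr 160 [ 702.7 -147.4   80.4] [76.7 80.4 82.8]
[(10, 9), (12, 2), (14, 10), (16, 36), (18, 72), (20, 169), (22, 290), (24, 344), (26, 286), (28, 137), (30, 78), (32, 69), (34, 69), (36, 79), (38, 68), (40, 49), (42, 94), (44, 269), (46, 479), (48, 563), (50, 382), (52, 293), (54, 337), (56, 261), (58, 171), (60, 117), (62, 129), (64, 102), (66, 105), (68, 106), (70, 107), (72, 108), (74, 132), (76, 161), (78, 201), (80, 228), (82, 158), (84, 165), (86, 126), (88, 97), (90, 68), (92, 66), (94, 94), (96, 120), (98, 170), (100, 181), (102, 114), (104, 21), (106, 6), (108, 0)]
```

View pics/crop1.png

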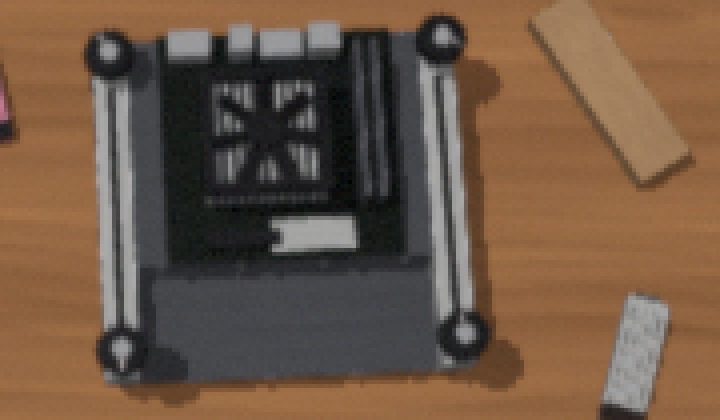

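The close crop confirms the scene: the right-hand drive has its black tail toward the robot, and the front-left knob stands higher. Next I fit the bench plane.

```bash
cat > plane.py <<'E'
from h import *
def fit(P,c=(579,-33),yaw=0.072,pr=True):
    P=P.reshape(-1,3);P=P[np.isfinite(P).all(1)]
    ca,sa=np.cos(yaw),np.sin(yaw);dx,dy=P[:,0]-c[0],P[:,1]-c[1]
    b=np.c_[ca*dx+sa*dy,-sa*dx+ca*dy,P[:,2]]
    x,y,z=b.T
    D=(np.abs(x)<260)&(np.abs(y)<260)&(np.abs(z)<10)&~((np.abs(x)<165)&(np.abs(y)<170))
    lin=lambda m,off:np.linalg.lstsq(np.c_[x[m],y[m],np.ones(m.sum())],z[m]-off,rcond=None)[0]
    dk=lin(D,0)
    for _ in range(3):
        m=D&(np.abs(z-(b[:,:2]@dk[:2]+dk[2]))<6);dk=lin(m,0)
    z=z-(b[:,:2]@dk[:2]+dk[2])
    beam=(np.abs(x)<80)&(np.abs(np.abs(y)-120)<9)&(np.abs(z-52)<9)
    ap=(x>-115)&(x<-60)&(np.abs(y)<90)&(np.abs(z-26)<9)
    out={}
    A=np.r_[np.c_[x[beam],y[beam],np.ones(beam.sum())],np.c_[x[ap],y[ap],np.ones(ap.sum())]]
    t=np.r_[z[beam]-52,z[ap]-26]
    pl=np.linalg.lstsq(A,t,rcond=None)[0]
    for _ in range(3):
        r=np.abs(t-A@pl)<6;pl=np.linalg.lstsq(A[r],t[r],rcond=None)[0]
    if pr:print('n',beam.sum(),ap.sum(),'slope/100mm',np.round(pl[:2]*100,2),'z0',round(pl[2],2),'desk',np.round(dk,4))
    for k,(lx,ly) in dict(fl=(-108,120),fr=(-108,-120),rl=(108,120),rr=(108,-120)).items():
        m=(np.hypot(x-lx,y-ly)<26)&(z>72)
        top=b[m]; 
        q=np.median(top[:,:2],0) if m.sum() else (0,0)
        m=(np.hypot(x-q[0],y-q[1])<13)&(z>72)
        kz=np.median(z[m]);pz=pl@[lx,ly,1]
        print(k,m.sum(),'xy',np.round(q,1),'top',round(kz,2),'plane',round(pz,2),'q mm',round(kz-pz-82,2))
if __name__=='__main__':
    for n in('top','scene'):
        print(n);fit(np.load(n+'0.npz')['P'])
E
python3 plane.py
```

```text
top
n 661 1145 slope/100mm [-1.75  1.34] z0 -1.97 desk [ 0.0006  0.     -0.5011]
fl 67 xy [-107.4  120.3] top 87.97 plane 1.53 q mm 4.44
fr 68 xy [-107.4 -118.9] top 81.16 plane -1.68 q mm 0.84
rl 62 xy [108.3 119.8] top 80.76 plane -2.26 q mm 1.02
rr 62 xy [ 107.5 -118.7] top 81.96 plane -5.47 q mm 5.43
scene
n 547 658 slope/100mm [-1.99  1.23] z0 -1.85 desk [ 0.0008 -0.0009 -0.7617]
fl 64 xy [-98.1 116.1] top 85.7 plane 1.77 q mm 1.92
fr 57 xy [-100.  -122.4] top 81.18 plane -1.18 q mm 0.36
rl 57 xy [115.2 116.8] top 79.38 plane -2.53 q mm -0.09
rr 74 xy [ 115.3 -123.2] top 81.61 plane -5.48 q mm 5.09
```

Feet fl (about 4 mm) and rr (about 5 mm) are short; fr and rl are near 0–1 mm. I'll bring the wrist camera over the bench for a closer measurement.

step_arm([
  {"translation": [8,-36,5],"twist": [0,0,-4],"gripper": 100},
  {"translation": [10,-37,5],"twist": [0,0,-4],"gripper": 100},
  {"translation": [12,-37,5],"twist": [0,0,-4],"gripper": 100},
  {"translation": [14,-37,5],"twist": [0,0,-4],"gripper": 100},
  {"translation": [16,-36,5],"twist": [0,0,-4],"gripper": 100},
  {"translation": [17,-36,5],"twist": [0,0,-4],"gripper": 100},
  {"translation": [18,-36,5],"twist": [0,0,-4],"gripper": 100},
  {"translation": [18,-36,5],"twist": [0,0,-4],"gripper": 100},
  {"translation": [18,-36,5],"twist": [0,0,-4],"gripper": 100},
  {"translation": [18,-36,5],"twist": [0,0,-4],"gripper": 100},
])

```text
t: 2.33
tcp_pos: [421.5, 225.5, 455.3]
orientation: [1.686, 2.651, 0.001]
ft_force: [1.5, -0.2, -0.1]
grip_width: 85.2
gripper_force: 0.0
```

step_arm([
  {"translation": [18,-36,5],"twist": [0,0,-4],"gripper": 100},
  {"translation": [18,-36,5],"twist": [0,0,-4],"gripper": 100},
  {"translation": [18,-36,5],"twist": [0,0,-4],"gripper": 100},
  {"translation": [18,-36,5],"twist": [0,0,-4],"gripper": 100},
  {"translation": [18,-36,0],"twist": [0,0,-4],"gripper": 100},
  {"translation": [18,-36,0],"twist": [0,0,-4],"gripper": 100},
  {"translation": [18,-36,0],"twist": [0,0,-4],"gripper": 100},
  {"translation": [10,-10,0],"gripper": 100},
  {"translation": [0,0,0],"gripper": 100},
  {"translation": [0,0,0],"gripper": 100},
])

```text
invalid input at $.series[7]: expected keys translation, twist, gripper
```

```bash
cat >> h.py <<'E'
def fcloud(d,ci):
    v,u=np.mgrid[:420,:560]
    x=(u-ci['cx'])/ci['fx'];y=(v-ci['cy'])/ci['fy'];r=np.hypot(x,y)+1e-9
    t=np.tan(np.minimum(r,1.5))/r
    P=np.stack([x*t*d,y*t*d,d],-1)@att(ci).T+np.array(ci['origin'])
    P[(d<=0)|(r>1.3)]=np.nan
    return P
E
cat > look.py <<'E'
from plane import *
import sys
n=sys.argv[1]
s=manip.observe();print(np.round(s['tcp_pos'],1),np.round(s['joint_pos'],2),s['t'],np.round(s['ft_force'],1))
im,d,ci=snap('wrist',n);print(np.round(ci['origin']),np.round(att(ci),2).tolist(),ci['fx'])
P=fcloud(d,ci);np.savez(n,im=im,P=P)
fit(P,pr=True)
E
python3 look.py w1
```

```text
[421.5 225.5 455.3] [-0.76  0.33  0.28  1.92 -0.12  0.91  0.02] 2.3333 [ 1.5 -0.2 -0.1]
[399. 277. 425.] [[0.91, 0.39, 0.11], [0.41, -0.88, -0.24], [0.0, 0.26, -0.96]] 325.19226210127806
n 960 1015 slope/100mm [-2.09  0.25] z0 -1.59 desk [ 0.0052 -0.0055  2.5443]
fl 383 xy [-104.4  114.8] top 87.41 plane 0.97 q mm 4.44
fr 0 xy [0 0] top nan plane 0.36 q mm nan
rl 0 xy [0 0] top nan plane -3.55 q mm nan
rr 0 xy [0 0] top nan plane -4.16 q mm nan
  return _methods._mean(a, axis=axis, dtype=dtype,
  ret = ret.dtype.type(ret / rcount)
```

step_arm([
  {"translation": [17,-36,5],"twist": [0,0,-4],"gripper": 40},
  {"translation": [17,-36,5],"twist": [0,0,-4],"gripper": 40},
  {"translation": [17,-36,5],"twist": [0,0,-4],"gripper": 40},
  {"translation": [17,-36,0],"twist": [0,0,-4],"gripper": 40},
  {"translation": [17,-36,0],"twist": [0,0,-4],"gripper": 40},
  {"translation": [17,-36,0],"twist": [0,0,-3],"gripper": 40},
  {"translation": [17,-36,0],"twist": [0,0,0],"gripper": 40},
  {"translation": [17,-36,0],"twist": [0,0,0],"gripper": 40},
  {"translation": [10,-10,0],"twist": [0,0,0],"gripper": 40},
  {"translation": [0,0,0],"twist": [0,0,0],"gripper": 40},
])

```text
t: 3.22
tcp_pos: [568.3, -74.8, 469.8]
orientation: [2.182, 2.256, -0.001]
ft_force: [0.5, 0.7, 0.5]
grip_width: 34.4
gripper_force: 0.0
```

```bash
python3 look.py w2 2>/dev/null; python3 -c "
from h import *
s=manip.observe();print(manip.tip_reach,s['grip_width'])"
```

```text
[568.3 -74.8 469.8] [-0.21  0.48  0.44  1.66 -0.23  1.05  0.34] 3.2167 [0.5 0.7 0.5]
[565.  -7. 438.] [[1.0, 0.03, 0.01], [0.04, -0.97, -0.26], [0.0, 0.26, -0.97]] 325.19226210127806
n 3477 5733 slope/100mm [-1.79  1.26] z0 -1.96 desk [-8.0000e-04  2.4000e-03 -1.0343e+00]
fl 397 xy [-105.3  121.4] top 87.73 plane 1.47 q mm 4.26
fr 324 xy [-107. -114.] top 81.0 plane -1.54 q mm 0.54
rl 364 xy [106.6 122.2] top 80.39 plane -2.38 q mm 0.77
rr 315 xy [ 107. -114.] top 82.12 plane -5.4 q mm 5.52
173.4 33.85071822438903
```

View pics/w2.png

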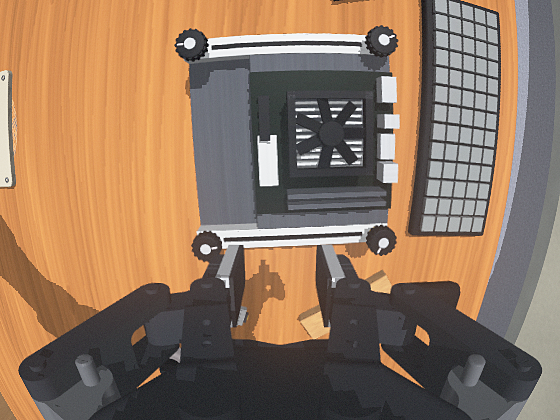

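View w2: knobs at (192,42), (385,40), (207,245) and (381,242), and the fingers are clear. Estimates for foot extension are fl 4.3, fr 0.6, rl 0.8 and rr 5.4 mm. I'll screw fl by about 3.7 mm (166°) and rr by about 4.75 mm (214°).

step_arm([
  {"translation": [-15,22,-24],"twist": [0,0,6],"gripper": 62},
  {"translation": [-15,22,-24],"twist": [0,0,6],"gripper": 62},
  {"translation": [-15,22,-24],"twist": [0,0,6],"gripper": 62},
  {"translation": [-15,22,-24],"twist": [0,0,6],"gripper": 62},
  {"translation": [-15,22,-24],"twist": [0,0,6],"gripper": 62},
  {"translation": [-15,22,-24],"twist": [0,0,6],"gripper": 62},
  {"translation": [-14,22,-24],"twist": [0,0,6],"gripper": 62},
  {"translation": [0,0,0],"twist": [0,0,0],"gripper": 62},
  {"translation": [0,0,0],"twist": [0,0,0],"gripper": 62},
])

```text
t: 4.02
tcp_pos: [461.1, 86.0, 300.9]
orientation: [-1.212, -2.894, 0.001]
ft_force: [0.5, -0.4, 0.9]
grip_width: 53.0
gripper_force: 0.0
```

```bash
cat > st.py <<'E'
from h import *
s=manip.observe();M=R.from_rotvec(s['orientation']).as_matrix()
print(np.round(s['tcp_pos'],1),'close ang',round(np.degrees(np.arctan2(M[1,1],M[0,1])),1),'z',np.round(M[:,2],3),'j',np.round(s['joint_pos'],2),'t',s['t'],'ft',np.round(s['ft_force'],1),'w',round(s['grip_width'],1),'gf',round(s['gripper_force'],1))
E
python3 st.py
python3 - <<'E'
from h import *
im,d,ci=snap('wrist','w3')
P=fcloud(d,ci).reshape(-1,3)
Q=P[(np.hypot(P[:,0]-464,P[:,1]-79)<24)&(P[:,2]>78)&(P[:,2]<95)]
print(len(Q),np.round(np.median(Q,0),1),np.round((Q.min(0)+Q.max(0))/2,1))
print([(np.round(r['position'],1),r['p']) for r in manip.pinpoint('leg_fl','wrist')])
E
```

```text
[461.1  86.  300.9] close ang 44.5 z [-0.004  0.001 -1.   ] j [-0.35  0.55  0.16  2.11 -0.18  0.5   0.71] t 4.0167 ft [ 0.5 -0.4  0.9] w 53.0 gf 0.0
2629 [465.4  79.3  87.5] [466.7  77.8  84.2]
[(array([465.2,  82.6,   5.5]), 0.85)]
```

View pics/w3.png

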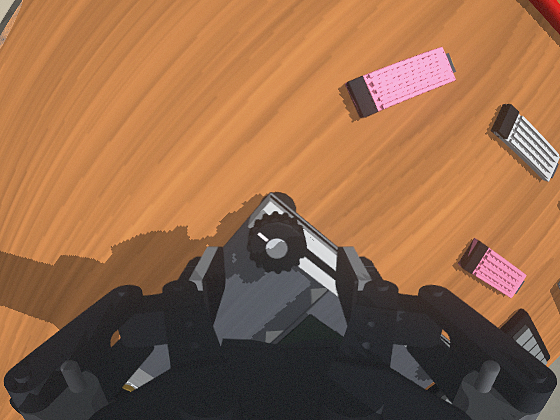

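The knob is at pixel (277,245) between the fingers, with a visible white mark. I'll correct by (+4,-6) and descend, then grip.

step_arm([
  {"translation": [4,-6,-5],"twist": [0,0,0],"gripper": 62},
  {"translation": [0,0,-15],"twist": [0,0,0],"gripper": 62},
  {"translation": [0,0,-15],"twist": [0,0,0],"gripper": 62},
  {"translation": [0,0,-15],"twist": [0,0,0],"gripper": 62},
  {"translation": [0,0,-13],"twist": [0,0,0],"gripper": 62},
  {"translation": [0,0,0],"twist": [0,0,0],"gripper": 62},
  {"translation": [0,0,0],"twist": [0,0,0],"gripper": 20},
  {"translation": [0,0,0],"twist": [0,0,0],"gripper": 20},
  {"translation": [0,0,0],"twist": [0,0,0],"gripper": 20},
  {"translation": [0,0,0],"twist": [0,0,0],"gripper": 20},
], squeeze=30)

```text
t: 4.95
tcp_pos: [467.2, 76.5, 239.5]
orientation: [1.222, 2.893, -0.0]
ft_force: [-1.1, -4.0, 0.8]
grip_width: 33.0
gripper_force: 30.8
```

```bash
python3 st.py
```

```text
[467.2  76.5 239.5] close ang 44.2 z [ 0.001 -0.001 -1.   ] j [-0.3   0.67  0.11  2.14 -0.2   0.34  0.75] t 4.95 ft [-1.1 -4.   0.8] w 33.0 gf 30.8
```

step_arm([
  {"translation": [0,0,-0.13],"twist": [0,0,-6],"gripper": 20},
  {"translation": [0,0,-0.13],"twist": [0,0,-6],"gripper": 20},
  {"translation": [0,0,-0.13],"twist": [0,0,-6],"gripper": 20},
  {"translation": [0,0,-0.13],"twist": [0,0,-6],"gripper": 20},
  {"translation": [0,0,-0.13],"twist": [0,0,-6],"gripper": 20},
  {"translation": [0,0,-0.13],"twist": [0,0,-6],"gripper": 20},
  {"translation": [0,0,-0.13],"twist": [0,0,-6],"gripper": 20},
  {"translation": [0,0,-0.13],"twist": [0,0,-6],"gripper": 20},
  {"translation": [0,0,-0.13],"twist": [0,0,-6],"gripper": 20},
  {"translation": [0,0,-0.13],"twist": [0,0,-6],"gripper": 20},
])

```text
t: 5.78
tcp_pos: [464.8, 76.1, 237.5]
orientation: [-2.508, -1.888, 0.007]
ft_force: [-6.8, -4.2, 2.4]
grip_width: 32.9
gripper_force: 31.1
```

step_arm([
  {"translation": [0,0,-0.13],"twist": [0,0,-6],"gripper": 20},
  {"translation": [0,0,-0.13],"twist": [0,0,-6],"gripper": 20},
  {"translation": [0,0,-0.13],"twist": [0,0,-6],"gripper": 20},
  {"translation": [0,0,-0.13],"twist": [0,0,-6],"gripper": 20},
  {"translation": [0,0,-0.13],"twist": [0,0,-6],"gripper": 20},
  {"translation": [0,0,-0.13],"twist": [0,0,-6],"gripper": 20},
  {"translation": [0,0,-0.13],"twist": [0,0,-6],"gripper": 20},
  {"translation": [0,0,-0.13],"twist": [0,0,-6],"gripper": 20},
  {"translation": [0,0,-0.13],"twist": [0,0,-6],"gripper": 20},
  {"translation": [0,0,0],"twist": [0,0,0],"gripper": 20},
])

```text
t: 6.62
tcp_pos: [463.6, 77.5, 236.0]
orientation: [-3.091, -0.547, 0.012]
ft_force: [-8.4, -2.6, 5.7]
grip_width: 33.2
gripper_force: 30.5
```

```bash
python3 st.py
```

```text
[463.6  77.5 236. ] close ang -69.9 z [-0.008  0.001 -1.   ] j [-0.61  0.76  0.6   2.15 -0.92  0.51 -0.52] t 6.6167 ft [-8.4 -2.6  5.7] w 33.2 gf 30.5
```

step_arm([
  {"translation": [0,0,-0.13],"twist": [0,0,-6],"gripper": 20},
  {"translation": [0,0,-0.13],"twist": [0,0,-6],"gripper": 20},
  {"translation": [0,0,-0.13],"twist": [0,0,-6],"gripper": 20},
  {"translation": [0,0,-0.13],"twist": [0,0,-6],"gripper": 20},
  {"translation": [0,0,-0.13],"twist": [0,0,-6],"gripper": 20},
  {"translation": [0,0,-0.13],"twist": [0,0,-6],"gripper": 20},
  {"translation": [0,0,-0.13],"twist": [0,0,-6],"gripper": 20},
  {"translation": [0,0,-0.13],"twist": [0,0,-6],"gripper": 20},
  {"translation": [0,0,-0.13],"twist": [0,0,-4],"gripper": 20},
  {"translation": [0,0,0],"twist": [0,0,0],"gripper": 20},
])

```text
t: 7.45
tcp_pos: [463.7, 79.0, 234.8]
orientation: [-3.019, 0.859, 0.015]
ft_force: [-8.8, 1.8, 6.7]
grip_width: 32.7
gripper_force: 30.5
```

```bash
python3 st.py
```

```text
[463.7  79.  234.8] close ang -121.8 z [-0.008  0.005 -1.   ] j [-0.7   0.82  0.75  2.16 -1.06  0.61 -1.28] t 7.45 ft [-8.8  1.8  6.7] w 32.7 gf 30.5
```

step_arm([
  {"translation": [0,0,0],"twist": [0,0,0],"gripper": 62},
  {"translation": [0,0,0],"twist": [0,0,0],"gripper": 62},
  {"translation": [0,0,0],"twist": [0,0,0],"gripper": 62},
  {"translation": [0,0,20],"twist": [0,0,0],"gripper": 62},
  {"translation": [0,0,30],"twist": [0,0,7],"gripper": 62},
  {"translation": [0,0,30],"twist": [0,0,7],"gripper": 62},
  {"translation": [8,-8,5],"twist": [0,0,7],"gripper": 62},
  {"translation": [8,-8,0],"twist": [0,0,7],"gripper": 62},
  {"translation": [8,-8,0],"twist": [0,0,7],"gripper": 62},
  {"translation": [8,-8,0],"twist": [0,0,7],"gripper": 62},
])

```text
t: 8.28
tcp_pos: [499.9, 45.2, 320.8]
orientation: [-3.128, -0.291, -0.004]
ft_force: [0.2, 0.1, -0.3]
grip_width: 53.0
gripper_force: 0.0
```

step_arm([
  {"translation": [10,-10,0],"twist": [0,0,7],"gripper": 62},
  {"translation": [10,-10,0],"twist": [0,0,7],"gripper": 62},
  {"translation": [10,-10,0],"twist": [0,0,7],"gripper": 62},
  {"translation": [10,-10,0],"twist": [0,0,7],"gripper": 62},
  {"translation": [10,-10,0],"twist": [0,0,7],"gripper": 62},
  {"translation": [10,-10,0],"twist": [0,0,7],"gripper": 62},
  {"translation": [10,-10,0],"twist": [0,0,7],"gripper": 62},
  {"translation": [10,-10,0],"twist": [0,0,7],"gripper": 62},
  {"translation": [10,-10,0],"twist": [0,0,7],"gripper": 62},
  {"translation": [10,-10,0],"twist": [0,0,7],"gripper": 62},
])

```text
t: 9.12
tcp_pos: [599.8, -55.4, 320.4]
orientation: [2.396, 2.031, 0.002]
ft_force: [0.4, 0.8, 0.3]
grip_width: 52.8
gripper_force: 0.0
```

step_arm([
  {"translation": [10,-10,0],"twist": [0,0,7],"gripper": 62},
  {"translation": [10,-10,0],"twist": [0,0,7],"gripper": 62},
  {"translation": [10,-10,0],"twist": [0,0,7],"gripper": 62},
  {"translation": [10,-10,0],"twist": [0,0,7],"gripper": 62},
  {"translation": [10,-10,0],"twist": [0,0,7],"gripper": 62},
  {"translation": [10,-10,0],"twist": [0,0,7],"gripper": 62},
  {"translation": [10,-10,0],"twist": [0,0,7],"gripper": 62},
  {"translation": [10,-10,0],"twist": [0,0,7],"gripper": 62},
  {"translation": [10,-10,0],"twist": [0,0,7],"gripper": 62},
  {"translation": [0,0,0],"twist": [0,0,0],"gripper": 62},
])

```text
t: 9.95
tcp_pos: [690.2, -148.1, 320.3]
orientation: [0.99, 2.978, -0.002]
ft_force: [0.5, 0.1, -0.6]
grip_width: 53.2
gripper_force: 0.0
```

```bash
python3 st.py
cat > knob.py <<'E'
from h import *
import sys
x,y=float(sys.argv[1]),float(sys.argv[2])
im,d,ci=snap('wrist',sys.argv[3])
P=fcloud(d,ci).reshape(-1,3)
Q=P[(np.hypot(P[:,0]-x,P[:,1]-y)<24)&(P[:,2]>77)&(P[:,2]<90)]
print(len(Q),np.round(np.median(Q,0),1),np.round((Q.min(0)+Q.max(0))/2,1))
E
python3 knob.py 694 -146 w4
```

```text
[ 690.2 -148.1  320.3] close ang 53.2 z [ 0.003 -0.002 -1.   ] j [ 0.14  0.8   0.05  1.42 -0.05  0.92  1.14] t 9.95 ft [ 0.5  0.1 -0.6] w 53.2 gf 0.0
2055 [ 694.8 -143.2   80.7] [ 695.7 -143.7   80.3]
```

step_arm([
  {"translation": [5,4,-15],"twist": [0,0,0],"gripper": 58},
  {"translation": [0,0,-15],"twist": [0,0,0],"gripper": 58},
  {"translation": [0,0,-15],"twist": [0,0,0],"gripper": 58},
  {"translation": [0,0,-15],"twist": [0,0,0],"gripper": 58},
  {"translation": [0,0,-15],"twist": [0,0,0],"gripper": 58},
  {"translation": [0,0,-10],"twist": [0,0,0],"gripper": 58},
  {"translation": [0,0,0],"twist": [0,0,0],"gripper": 20},
  {"translation": [0,0,0],"twist": [0,0,0],"gripper": 20},
  {"translation": [0,0,0],"twist": [0,0,0],"gripper": 20},
  {"translation": [0,0,0],"twist": [0,0,0],"gripper": 20},
])

```text
t: 10.83
tcp_pos: [692.1, -140.2, 233.7]
orientation: [-0.989, -2.975, 0.002]
ft_force: [-6.3, -0.1, -7.4]
grip_width: 32.8
gripper_force: 30.5
```

```bash
python3 st.py
```

```text
[ 692.1 -140.2  233.7] close ang 53.2 z [-0.006  0.001 -1.   ] j [ 0.13  0.9   0.05  1.46 -0.05  0.78  1.13] t 10.8333 ft [-6.3 -0.1 -7.4] w 32.8 gf 30.5
```

step_arm([
  {"translation": [0,0,0],"twist": [0,0,-6],"gripper": 20},
  {"translation": [0,0,0],"twist": [0,0,-6],"gripper": 20},
  {"translation": [0,0,0],"twist": [0,0,-6],"gripper": 20},
  {"translation": [0,0,0],"twist": [0,0,-6],"gripper": 20},
  {"translation": [0,0,0],"twist": [0,0,-6],"gripper": 20},
  {"translation": [0,0,0],"twist": [0,0,-6],"gripper": 20},
  {"translation": [0,0,0],"twist": [0,0,-6],"gripper": 20},
  {"translation": [0,0,0],"twist": [0,0,-6],"gripper": 20},
  {"translation": [0,0,0],"twist": [0,0,-6],"gripper": 20},
  {"translation": [0,0,0],"twist": [0,0,-6],"gripper": 20},
])

```text
t: 11.67
tcp_pos: [696.0, -137.7, 234.7]
orientation: [2.35, 2.082, 0.009]
ft_force: [5.1, 3.2, -12.4]
grip_width: 32.7
gripper_force: 30.9
```

step_arm([
  {"translation": [0,0,0],"twist": [0,0,-6],"gripper": 20},
  {"translation": [0,0,0],"twist": [0,0,-6],"gripper": 20},
  {"translation": [0,0,0],"twist": [0,0,-6],"gripper": 20},
  {"translation": [0,0,0],"twist": [0,0,-6],"gripper": 20},
  {"translation": [0,0,0],"twist": [0,0,-6],"gripper": 20},
  {"translation": [0,0,0],"twist": [0,0,-6],"gripper": 20},
  {"translation": [0,0,0],"twist": [0,0,-6],"gripper": 20},
  {"translation": [0,0,0],"twist": [0,0,-6],"gripper": 20},
  {"translation": [0,0,0],"twist": [0,0,-6],"gripper": 20},
  {"translation": [0,0,0],"twist": [0,0,-6],"gripper": 20},
])

```text
t: 12.5
tcp_pos: [697.4, -141.0, 235.1]
orientation: [3.071, 0.627, 0.015]
ft_force: [9.6, -4.7, -17.2]
grip_width: 33.2
gripper_force: 31.3
```

```bash
python3 st.py
```

```text
[ 697.4 -141.   235.1] close ang -66.9 z [ 0.011 -0.005 -1.   ] j [-0.14  0.99  0.59  1.47 -0.65  0.88 -0.51] t 12.5 ft [  9.6  -4.7 -17.2] w 33.2 gf 31.3
```

step_arm([
  {"translation": [0,0,-0.2],"twist": [0,0,-6],"gripper": 20},
  {"translation": [0,0,-0.2],"twist": [0,0,-6],"gripper": 20},
  {"translation": [0,0,-0.2],"twist": [0,0,-6],"gripper": 20},
  {"translation": [0,0,-0.2],"twist": [0,0,-6],"gripper": 20},
  {"translation": [0,0,-0.2],"twist": [0,0,-6],"gripper": 20},
  {"translation": [0,0,-0.2],"twist": [0,0,-6],"gripper": 20},
  {"translation": [0,0,0],"twist": [0,0,-6],"gripper": 20},
  {"translation": [0,0,0],"twist": [0,0,-6],"gripper": 20},
])

```text
t: 13.17
tcp_pos: [696.5, -145.1, 234.5]
orientation: [3.056, -0.679, 0.02]
ft_force: [9.3, -13.9, -17.0]
grip_width: 33.0
gripper_force: 31.3
```

```bash
python3 st.py
```

```text
[ 696.5 -145.1  234.5] close ang -115.1 z [ 0.01  -0.014 -1.   ] j [-0.22  1.05  0.79  1.47 -0.84  0.96 -1.21] t 13.1667 ft [  9.3 -13.9 -17. ] w 33.0 gf 31.3
```

step_arm([
  {"translation": [0,0,-0.2],"twist": [0,0,-6],"gripper": 20},
  {"translation": [0,0,-0.2],"twist": [0,0,-6],"gripper": 20},
  {"translation": [0,0,-0.2],"twist": [0,0,-6],"gripper": 20},
  {"translation": [0,0,-0.2],"twist": [0,0,-6],"gripper": 20},
  {"translation": [0,0,0],"twist": [0,0,-6],"gripper": 20},
  {"translation": [0,0,0],"twist": [0,0,-6],"gripper": 20},
  {"translation": [0,0,0],"twist": [0,0,-6],"gripper": 20},
  {"translation": [0,0,0],"twist": [0,0,-4],"gripper": 20},
  {"translation": [0,0,0],"twist": [0,0,0],"gripper": 20},
])

```text
t: 13.92
tcp_pos: [694.4, -145.9, 233.2]
orientation: [2.549, -1.82, 0.018]
ft_force: [3.0, -14.6, -13.4]
grip_width: 32.6
gripper_force: 31.7
```

```bash
python3 st.py
```

```text
[ 694.4 -145.9  233.2] close ang -161.1 z [ 0.004 -0.014 -1.   ] j [-0.28  1.12  0.96  1.47 -0.98  1.06 -1.92] t 13.9167 ft [  3.  -14.6 -13.4] w 32.6 gf 31.7
```

step_arm([
  {"translation": [0,0,0],"twist": [0,0,0],"gripper": 62},
  {"translation": [0,0,0],"twist": [0,0,0],"gripper": 62},
  {"translation": [0,0,0],"twist": [0,0,0],"gripper": 62},
  {"translation": [0,0,30],"twist": [0,0,0],"gripper": 62},
  {"translation": [0,0,30],"twist": [0,0,7],"gripper": 62},
  {"translation": [-23,20,25],"twist": [0,0,7],"gripper": 62},
  {"translation": [-23,20,25],"twist": [0,0,7],"gripper": 62},
  {"translation": [-23,20,25],"twist": [0,0,7],"gripper": 62},
  {"translation": [-23,20,25],"twist": [0,0,7],"gripper": 62},
  {"translation": [-23,20,25],"twist": [0,0,7],"gripper": 62},
])

```text
t: 14.75
tcp_pos: [578.1, -39.1, 419.8]
orientation: [-3.044, 0.768, -0.002]
ft_force: [-0.3, 0.7, 1.1]
grip_width: 53.0
gripper_force: 0.0
```

step_arm([
  {"translation": [0,20,25],"twist": [0,0,0],"gripper": 62},
  {"translation": [0,20,25],"twist": [0,0,0],"gripper": 62},
  {"translation": [0,0,0],"twist": [0,0,0],"gripper": 62},
  {"translation": [0,0,0],"twist": [0,0,0],"gripper": 62},
])

```text
t: 15.08
tcp_pos: [579.4, 1.2, 469.9]
orientation: [-3.042, 0.772, -0.006]
ft_force: [-1.1, 0.1, 0.0]
grip_width: 52.9
gripper_force: 0.0
```

```bash
python3 st.py; python3 look.py w5 2>/dev/null
python3 - <<'E'
from plane import *
for c in('top','scene'):
    im,d,ci=snap(c,c+'5');print(c);fit(cloud(d,ci))
E
```

```text
[579.4   1.2 469.9] close ang -118.5 z [ 0.004  0.002 -1.   ] j [-0.65  0.66  1.05  1.65 -0.61  1.19 -1.52] t 15.0833 ft [-1.1  0.1  0. ] w 52.9 gf 0.0
[579.4   1.2 469.9] [-0.65  0.66  1.05  1.65 -0.61  1.19 -1.52] 15.0833 [-1.1  0.1  0. ]
[636. -31. 437.] [[-0.48, -0.85, -0.22], [-0.88, 0.46, 0.12], [-0.0, 0.26, -0.97]] 325.19226210127806
n 3416 5068 slope/100mm [-0.38  0.01] z0 -1.29 desk [-1.7000e-03 -1.0000e-03 -2.0447e+00]
fl 297 xy [-107.1  121.6] top 81.57 plane -0.87 q mm 0.44
fr 302 xy [-109. -115.] top 81.56 plane -0.89 q mm 0.45
rl 370 xy [105.5 119.9] top 81.1 plane -1.68 q mm 0.79
rr 385 xy [ 103.6 -116.6] top 81.13 plane -1.7 q mm 0.83
top
n 362 1152 slope/100mm [-0.54 -0.13] z0 -1.57 desk [ 4.000e-04  3.000e-04 -5.192e-01]
fl 298 xy [-109.6  119.9] top 743.65 plane -1.15 q mm 662.8
fr 69 xy [-111.3 -114.3] top 81.11 plane -0.83 q mm -0.07
rl 214 xy [0 0] top 681.47 plane -2.31 q mm 601.78
rr 60 xy [ 103.9 -115.6] top 80.85 plane -1.99 q mm 0.85
scene
n 569 576 slope/100mm [-0.45 -0.07] z0 -1.31 desk [ 5.000e-04 -6.000e-04 -7.559e-01]
fl 56 xy [-100.3  121. ] top 80.43 plane -0.91 q mm -0.66
fr 57 xy [-102.9 -116.8] top 80.68 plane -0.75 q mm -0.58
rl 65 xy [113.  119.6] top 80.36 plane -1.87 q mm 0.23
rr 75 xy [ 112.2 -118.9] top 80.86 plane -1.71 q mm 0.57
```

View pics/w5.png

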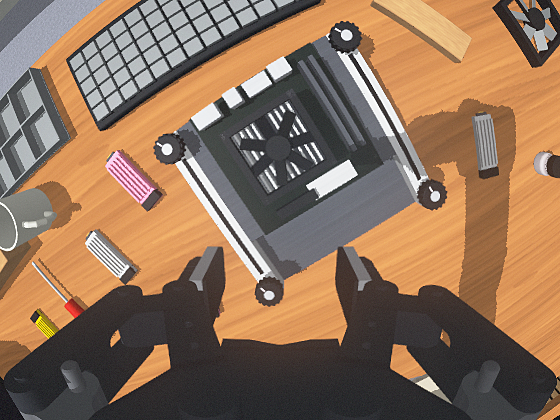

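View w5 shows the bench standing on all feet, diagonally balanced (fl .44, fr .45, rl .79, rr .83). The rear is slightly low, so I'll give both rear knobs another 22° or so (0.5 mm).

step_arm([
  {"translation": [10,10,-10],"twist": [0,0,7],"gripper": 62},
  {"translation": [10,10,-10],"twist": [0,0,7],"gripper": 62},
  {"translation": [10,10,-10],"twist": [0,0,7],"gripper": 62},
  {"translation": [10,10,-10],"twist": [0,0,7],"gripper": 62},
  {"translation": [10,10,-10],"twist": [0,0,7],"gripper": 62},
  {"translation": [10,10,-10],"twist": [0,0,7],"gripper": 62},
  {"translation": [10,10,-10],"twist": [0,0,7],"gripper": 62},
  {"translation": [10,10,-10],"twist": [0,0,7],"gripper": 62},
  {"translation": [10,10,-10],"twist": [0,0,7],"gripper": 62},
  {"translation": [7,3,-10],"twist": [0,0,7],"gripper": 62},
])

```text
t: 16.07
tcp_pos: [676.6, 93.1, 365.9]
orientation: [-2.935, -1.115, 0.002]
ft_force: [-0.5, 1.3, 0.6]
grip_width: 53.0
gripper_force: 0.0
```

step_arm([
  {"translation": [0,0,-10],"twist": [0,0,7],"gripper": 62},
  {"translation": [0,0,-10],"twist": [0,0,7],"gripper": 62},
  {"translation": [0,0,-10],"twist": [0,0,7],"gripper": 62},
  {"translation": [0,0,-10],"twist": [0,0,7],"gripper": 62},
  {"translation": [0,0,-10],"twist": [0,0,7],"gripper": 62},
  {"translation": [0,0,0],"twist": [0,0,7],"gripper": 62},
  {"translation": [0,0,0],"twist": [0,0,7],"gripper": 62},
  {"translation": [0,0,0],"twist": [0,0,7],"gripper": 62},
  {"translation": [0,0,0],"twist": [0,0,0],"gripper": 62},
])

```text
t: 16.82
tcp_pos: [675.8, 90.6, 316.7]
orientation: [-2.074, -2.357, 0.002]
ft_force: [0.1, 0.4, 0.7]
grip_width: 52.8
gripper_force: 0.0
```

```bash
python3 st.py; python3 knob.py 676 94 w6
```

```text
[675.8  90.6 316.7] close ang 7.3 z [-0.002 -0.    -1.   ] j [-0.35  0.79  0.33  1.51 -0.3   0.9   0.2 ] t 16.8167 ft [0.1 0.4 0.7] w 52.8 gf 0.0
2176 [677.1  98.9  80.2] [677.2  97.7  79.9]
```

step_arm([
  {"translation": [1,7,-7],"twist": [0,0,0],"gripper": 58},
  {"translation": [0,0,-15],"twist": [0,0,0],"gripper": 58},
  {"translation": [0,0,-15],"twist": [0,0,0],"gripper": 58},
  {"translation": [0,0,-15],"twist": [0,0,0],"gripper": 58},
  {"translation": [0,0,-15],"twist": [0,0,0],"gripper": 58},
  {"translation": [0,0,-15],"twist": [0,0,0],"gripper": 58},
  {"translation": [0,0,0],"twist": [0,0,0],"gripper": 20},
  {"translation": [0,0,0],"twist": [0,0,0],"gripper": 20},
  {"translation": [0,0,0],"twist": [0,0,0],"gripper": 20},
  {"translation": [0,0,0],"twist": [0,0,0],"gripper": 20},
])

```text
t: 17.7
tcp_pos: [676.3, 99.8, 234.2]
orientation: [-2.076, -2.356, 0.003]
ft_force: [3.8, 1.2, -19.7]
grip_width: 33.0
gripper_force: 31.5
```

step_arm([
  {"translation": [0,0,0],"twist": [0,0,-5],"gripper": 20},
  {"translation": [0,0,0],"twist": [0,0,-5],"gripper": 20},
  {"translation": [0,0,0],"twist": [0,0,-5],"gripper": 20},
  {"translation": [0,0,0],"twist": [0,0,-5],"gripper": 20},
  {"translation": [0,0,0],"twist": [0,0,-2],"gripper": 20},
  {"translation": [0,0,0],"twist": [0,0,0],"gripper": 20},
  {"translation": [0,0,0],"twist": [0,0,0],"gripper": 20},
])

```text
t: 18.28
tcp_pos: [676.7, 99.9, 234.3]
orientation: [-2.488, -1.917, 0.002]
ft_force: [4.9, 0.1, -21.8]
grip_width: 32.8
gripper_force: 31.8
```

```bash
python3 st.py
```

```text
[676.7  99.9 234.3] close ang -14.8 z [-0.001 -0.    -1.   ] j [-0.4   0.91  0.39  1.54 -0.45  0.78 -0.08] t 18.2833 ft [  4.9   0.1 -21.8] w 32.8 gf 31.8
```

step_arm([
  {"translation": [0,0,0],"twist": [0,0,0],"gripper": 58},
  {"translation": [0,0,0],"twist": [0,0,0],"gripper": 58},
  {"translation": [0,0,0],"twist": [0,0,0],"gripper": 58},
  {"translation": [0,0,30],"twist": [0,0,0],"gripper": 58},
  {"translation": [0,0,30],"twist": [0,0,4],"gripper": 58},
  {"translation": [0,-15,25],"twist": [0,0,4],"gripper": 58},
  {"translation": [3,-38,0],"twist": [0,0,4],"gripper": 58},
  {"translation": [3,-38,0],"twist": [0,0,4],"gripper": 58},
  {"translation": [3,-38,0],"twist": [0,0,4],"gripper": 58},
  {"translation": [3,-38,0],"twist": [0,0,4],"gripper": 58},
])

```text
t: 19.12
tcp_pos: [689.1, -69.5, 323.5]
orientation: [2.029, 2.395, 0.003]
ft_force: [1.1, -0.9, -0.5]
grip_width: 49.6
gripper_force: 0.0
```

step_arm([
  {"translation": [3,-38,0],"twist": [0,0,0],"gripper": 58},
  {"translation": [3,-38,0],"twist": [0,0,0],"gripper": 58},
  {"translation": [0,0,0],"twist": [0,0,0],"gripper": 58},
  {"translation": [0,0,0],"twist": [0,0,0],"gripper": 58},
])

```text
t: 19.45
tcp_pos: [694.3, -148.6, 323.0]
orientation: [2.041, 2.384, -0.001]
ft_force: [0.1, 1.0, 0.4]
grip_width: 49.9
gripper_force: 0.0
```

```bash
python3 st.py; python3 knob.py 694 -144 w7
```

```text
[ 694.3 -148.6  323. ] close ang 8.9 z [ 0.002 -0.003 -1.   ] j [ 0.01  0.82  0.31  1.41 -0.27  0.95  0.54] t 19.45 ft [0.1 1.  0.4] w 49.9 gf 0.0
2022 [ 693.3 -136.8   79.8] [ 693.4 -138.    79.7]
```

step_arm([
  {"translation": [-1,10.5,-14],"twist": [0,0,0],"gripper": 58},
  {"translation": [0,0,-15],"twist": [0,0,0],"gripper": 58},
  {"translation": [0,0,-15],"twist": [0,0,0],"gripper": 58},
  {"translation": [0,0,-15],"twist": [0,0,0],"gripper": 58},
  {"translation": [0,0,-15],"twist": [0,0,0],"gripper": 58},
  {"translation": [0,0,-15],"twist": [0,0,0],"gripper": 58},
  {"translation": [0,0,0],"twist": [0,0,0],"gripper": 20},
  {"translation": [0,0,0],"twist": [0,0,0],"gripper": 20},
  {"translation": [0,0,0],"twist": [0,0,0],"gripper": 20},
  {"translation": [0,0,0],"twist": [0,0,0],"gripper": 20},
])

```text
t: 20.33
tcp_pos: [692.7, -132.0, 230.7]
orientation: [-2.031, -2.39, 0.002]
ft_force: [-3.3, 2.8, -9.0]
grip_width: 32.6
gripper_force: 30.7
```

step_arm([
  {"translation": [0,0,0],"twist": [0,0,-5],"gripper": 20},
  {"translation": [0,0,0],"twist": [0,0,-5],"gripper": 20},
  {"translation": [0,0,0],"twist": [0,0,-5],"gripper": 20},
  {"translation": [0,0,0],"twist": [0,0,-5],"gripper": 20},
  {"translation": [0,0,0],"twist": [0,0,-2],"gripper": 20},
  {"translation": [0,0,0],"twist": [0,0,0],"gripper": 20},
  {"translation": [0,0,0],"twist": [0,0,0],"gripper": 20},
])

```text
t: 20.92
tcp_pos: [694.8, -132.0, 231.1]
orientation: [2.452, 1.964, 0.003]
ft_force: [4.5, 2.9, -18.2]
grip_width: 32.5
gripper_force: 31.4
```

```bash
python3 st.py
```

```text
[ 694.8 -132.   231.1] close ang -12.6 z [ 0.002  0.001 -1.   ] j [-0.05  0.94  0.37  1.47 -0.42  0.81  0.25] t 20.9167 ft [  4.5   2.9 -18.2] w 32.5 gf 31.4
```

step_arm([
  {"translation": [0,0,0],"twist": [0,0,0],"gripper": 62},
  {"translation": [0,0,0],"twist": [0,0,0],"gripper": 62},
  {"translation": [0,0,0],"twist": [0,0,0],"gripper": 62},
  {"translation": [0,0,30],"twist": [0,0,0],"gripper": 62},
  {"translation": [0,0,30],"twist": [0,0,0],"gripper": 62},
  {"translation": [-20,8,30],"twist": [0,0,3],"gripper": 62},
  {"translation": [-20,10,30],"twist": [0,0,3],"gripper": 62},
  {"translation": [-20,10,30],"twist": [0,0,3],"gripper": 62},
  {"translation": [-20,10,30],"twist": [0,0,3],"gripper": 62},
  {"translation": [-20,10,30],"twist": [0,0,3],"gripper": 62},
])

```text
t: 21.75
tcp_pos: [592.6, -85.9, 445.2]
orientation: [2.174, 2.265, 0.002]
ft_force: [0.3, -0.2, 0.6]
grip_width: 53.2
gripper_force: 0.0
```

step_arm([
  {"translation": [-16,5,29],"twist": [0,0,0],"gripper": 62},
  {"translation": [0,0,0],"twist": [0,0,0],"gripper": 62},
  {"translation": [0,0,0],"twist": [0,0,0],"gripper": 62},
  {"translation": [0,0,0],"twist": [0,0,0],"gripper": 62},
])

```text
t: 22.08
tcp_pos: [577.8, -80.8, 472.0]
orientation: [2.177, 2.263, 0.002]
ft_force: [0.4, -0.1, -0.4]
grip_width: 53.0
gripper_force: 0.0
```

```bash
python3 st.py; python3 look.py w8 2>/dev/null
python3 - <<'E'
from plane import *
for c in('top','scene'):
    im,d,ci=snap(c,c+'8');print(c);fit(cloud(d,ci))
    for q in ('bay1','drive1','drive1_nose','leg_fl','leg_fr','leg_rl','leg_rr'):
        print(q,[(np.round(r['position']).tolist(),round(r['p'],2)) for r in manip.pinpoint(q,c)])
E
```

```text
[577.8 -80.8 472. ] close ang 2.2 z [ 0.002 -0.    -1.   ] j [-0.18  0.49  0.42  1.63 -0.22  1.07  0.34] t 22.0833 ft [ 0.4 -0.1 -0.4] w 53.0 gf 0.0
[577.8 -80.8 472. ] [-0.18  0.49  0.42  1.63 -0.22  1.07  0.34] 22.0833 [ 0.4 -0.1 -0.4]
[576. -15. 439.] [[1.0, 0.04, 0.01], [0.04, -0.97, -0.26], [0.0, 0.26, -0.97]] 325.19226210127806
n 3482 5606 slope/100mm [-0.11 -0.04] z0 -1.01 desk [-1.1000e-03 -1.0000e-04 -1.8521e+00]
fl 362 xy [-107.6  122.9] top 81.68 plane -0.94 q mm 0.62
fr 326 xy [-109.  -113.5] top 81.44 plane -0.85 q mm 0.29
rl 363 xy [105.  121.9] top 80.93 plane -1.18 q mm 0.11
rr 325 xy [ 104.1 -114.7] top 81.0 plane -1.09 q mm 0.09
top
n 334 129 slope/100mm [-0.2   0.83] z0 -2.01 desk [ 7.000e-04  3.000e-04 -5.018e-01]
fl 68 xy [-110.7  125.3] top 81.52 plane -0.8 q mm 0.31
fr 13 xy [-112.7 -128.4] top 81.99 plane -2.78 q mm 2.77
rl 64 xy [104.8 124.6] top 80.84 plane -1.24 q mm 0.08
rr 84 xy [0 0] top 699.27 plane -3.23 q mm 620.5
bay1 [([532.0, -30.0, 25.0], 0.87), ([441.0, -313.0, -1.0], 0.69), ([462.0, 85.0, 2.0], 0.3), ([621.0, -500.0, 3.0], 0.18)]
drive1 [([461.0
[... 803 characters left out ...]
[534.0, -32.0, 20.0], 0.64), ([683.0, -278.0, -4.0], 0.59), ([530.0, 25.0, 22.0], 0.56)]
drive1 [([675.0, 200.0, 2.0], 0.79), ([455.0, 236.0, -0.0], 0.7), ([599.0, 304.0, 1.0], 0.63), ([536.0, 565.0, 1.0], 0.62), ([442.0, -310.0, -0.0], 0.55)]
drive1_nose [([478.0, 285.0, 10.0], 0.83), ([729.0, 205.0, 6.0], 0.83), ([643.0, 318.0, 8.0], 0.66), ([487.0, 552.0, 5.0], 0.49)]
leg_fl [([492.0, -321.0, 8.0], 0.64)]
leg_fr [([478.0, -156.0, -1.0], 0.62), ([538.0, -93.0, 21.0], 0.48)]
leg_rl [([566.0, 450.0, 6.0], 0.7), ([679.0, 97.0, -4.0], 0.67), ([601.0, 307.0, 0.0], 0.24)]
leg_rr [([689.0, -143.0, -8.0], 0.69), ([578.0, -34.0, -3.0], 0.56), ([600.0, 304.0, 2.0], 0.45), ([529.0, 25.0, 26.0], 0.3)]
```

View pics/w8.png

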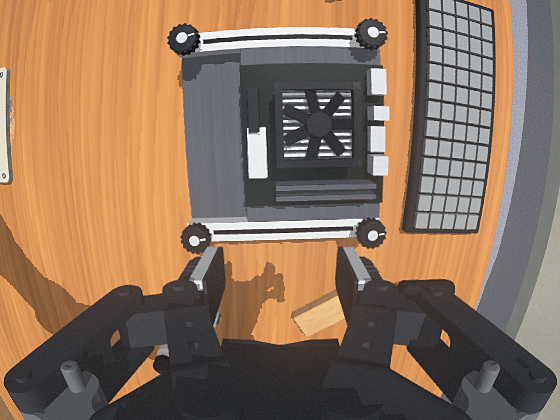

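The bench is level now (about 0.07°) with even feet. The scene shows that the right-hand drive was knocked to about (440,-311). Next is the left drive at (598,305); I'll look at it from above first.

step_arm([
  {"translation": [0,27,-10],"twist": [0,0,7],"gripper": 62},
  {"translation": [0,27,-10],"twist": [0,0,7],"gripper": 62},
  {"translation": [0,27,-10],"twist": [0,0,7],"gripper": 62},
  {"translation": [0,27,-10],"twist": [0,0,7],"gripper": 62},
  {"translation": [0,27,-10],"twist": [0,0,7],"gripper": 62},
  {"translation": [0,27,-10],"twist": [0,0,7],"gripper": 62},
  {"translation": [0,27,-10],"twist": [0,0,7],"gripper": 62},
  {"translation": [0,27,-10],"twist": [0,0,7],"gripper": 62},
  {"translation": [0,27,-10],"twist": [0,0,7],"gripper": 62},
  {"translation": [0,27,-10],"twist": [0,0,7],"gripper": 62},
])

```text
t: 23.77
tcp_pos: [577.9, 191.1, 370.7]
orientation: [0.475, 3.105, 0.0]
ft_force: [-0.5, 0.2, 0.4]
grip_width: 53.1
gripper_force: 0.0
```

step_arm([
  {"translation": [0,27,-10],"twist": [0,0,7],"gripper": 62},
  {"translation": [0,27,-10],"twist": [0,0,7],"gripper": 62},
  {"translation": [0,27,-10],"twist": [0,0,7],"gripper": 62},
  {"translation": [0,27,-10],"twist": [0,0,7],"gripper": 62},
  {"translation": [0,2,0],"twist": [0,0,4],"gripper": 62},
  {"translation": [0,0,0],"twist": [0,0,0],"gripper": 62},
  {"translation": [0,0,0],"twist": [0,0,0],"gripper": 62},
])

```text
t: 24.35
tcp_pos: [578.2, 299.3, 330.9]
orientation: [0.386, -3.118, 0.001]
ft_force: [0.3, -0.6, -0.1]
grip_width: 53.0
gripper_force: 0.0
```

```bash
python3 st.py
cat > drv.py <<'E'
from h import *
import sys
x,y=float(sys.argv[1]),float(sys.argv[2]);n=sys.argv[3];cam='wrist'
im,d,ci=snap(cam,n)
P=fcloud(d,ci);np.savez(n,im=im,P=P)
m=(np.hypot(P[...,0]-x,P[...,1]-y)<85)&(P[...,2]>7)&(P[...,2]<22)
k,l,st,_=cv2.connectedComponentsWithStats(m.astype(np.uint8))
i=1+np.argmax(st[1:,4]);Q=P[l==i][:,:2].astype(np.float32)
(c,wh,a)=cv2.minAreaRect(Q);print('rect',np.round(c,1),np.round(wh,1),round(a,1),st[i].tolist(),'z',np.median(P[l==i][:,2]))
print('mean',Q.mean(0))
for q in('drive1','drive1_nose'):
    print(q,[(np.round(r['position'],1).tolist(),round(r['p'],2)) for r in manip.pinpoint(q,cam)])
E
python3 drv.py 598 305 w9
```

```text
[578.2 299.3 330.9] close ang 104.1 z [-0.    -0.001 -1.   ] j [-0.46  0.71 -0.1   1.58  0.09  0.85  1.22] t 24.35 ft [ 0.3 -0.6 -0.1] w 53.0 gf 0.0
rect [597.9 304.4] [100.6  32.2] 16.3 [261, 161, 39, 104, 3486] z 12.03015183020176
mean [594.1067  303.40887]
drive1 [([595.8, 305.0, 0.4], 0.91), ([536.3, 565.4, -1.9], 0.88), ([675.2, 189.1, 0.7], 0.82), ([574.9, -32.1, -2.2], 0.31)]
drive1_nose [([725.8, 205.4, 7.9], 0.96), ([481.0, 283.3, 8.0], 0.9), ([484.9, 552.9, 12.2], 0.85), ([644.8, 319.9, 8.1], 0.77)]
```

View pics/w9.png

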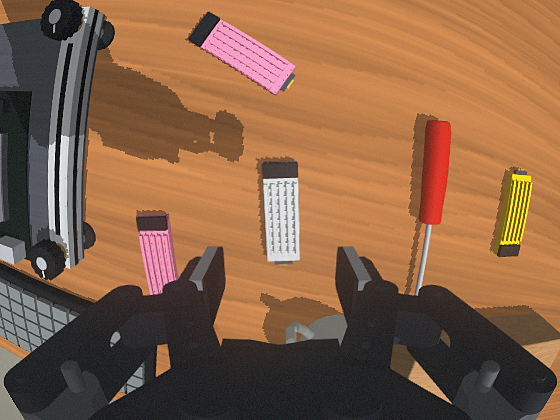

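The w9 view shows the silver drive at (281,212) with its black tail up (toward the robot). It is centred at (597.9,304.4) with yaw 16.3°. I'll grasp it 20 mm from the tail.

step_arm([
  {"translation": [-9,-3.5,-13],"twist": [0,0,2],"gripper": 62},
  {"translation": [0,0,-20],"twist": [0,0,0],"gripper": 62},
  {"translation": [0,0,-20],"twist": [0,0,0],"gripper": 62},
  {"translation": [0,0,-20],"twist": [0,0,0],"gripper": 62},
  {"translation": [0,0,-20],"twist": [0,0,0],"gripper": 62},
  {"translation": [0,0,-20],"twist": [0,0,0],"gripper": 62},
  {"translation": [0,0,-20],"twist": [0,0,0],"gripper": 62},
  {"translation": [0,0,-12],"twist": [0,0,0],"gripper": 62},
  {"translation": [0,0,-7],"twist": [0,0,0],"gripper": 62},
  {"translation": [0,0,0],"twist": [0,0,0],"gripper": 62},
], squeeze=60)

```text
t: 25.33
tcp_pos: [568.8, 295.6, 178.0]
orientation: [0.442, -3.108, 0.002]
ft_force: [-0.4, -0.1, 1.0]
grip_width: 52.7
gripper_force: 0.0
```

step_arm([
  {"translation": [0,0,0],"twist": [0,0,0],"gripper": 15},
  {"translation": [0,0,0],"twist": [0,0,0],"gripper": 15},
  {"translation": [0,0,0],"twist": [0,0,0],"gripper": 15},
  {"translation": [0,0,0],"twist": [0,0,0],"gripper": 15},
  {"translation": [0,0,0],"twist": [0,0,0],"gripper": 15},
])

```text
t: 25.75
tcp_pos: [569.6, 296.6, 180.6]
orientation: [-0.443, 3.108, 0.001]
ft_force: [-0.2, -1.4, 6.2]
grip_width: 29.9
gripper_force: 60.0
```

```bash
python3 st.py
```

```text
[569.6 296.6 180.6] close ang 106.2 z [ 0.002  0.001 -1.   ] j [-0.47  0.91 -0.08  1.68  0.12  0.56  1.22] t 25.75 ft [-0.2 -1.4  6.2] w 29.9 gf 60.0
```

step_arm([
  {"translation": [0,0,20],"twist": [0,0,0],"gripper": 15},
  {"translation": [0,0,35],"twist": [0,0,0],"gripper": 15},
  {"translation": [0,0,35],"twist": [0,0,0],"gripper": 15},
  {"translation": [-10,-20,30],"twist": [0,0,-2],"gripper": 15},
  {"translation": [-15,-30,0],"twist": [0,0,-2],"gripper": 15},
  {"translation": [-15,-30,0],"twist": [0,0,-2],"gripper": 15},
  {"translation": [-15,-30,0],"twist": [0,0,-2],"gripper": 15},
  {"translation": [-15,-30,0],"twist": [0,0,-2],"gripper": 15},
  {"translation": [-15,-30,0],"twist": [0,0,-2],"gripper": 15},
  {"translation": [-15,-30,0],"twist": [0,0,-0.4],"gripper": 15},
])

```text
t: 26.58
tcp_pos: [468.0, 95.1, 299.5]
orientation: [-0.104, 3.139, -0.0]
ft_force: [0.7, -0.9, -0.9]
grip_width: 29.8
gripper_force: 59.6
```

step_arm([
  {"translation": [-15,-30,0],"twist": [0,0,0],"gripper": 15},
  {"translation": [-15,-30,0],"twist": [0,0,0],"gripper": 15},
  {"translation": [-8,-17,0],"twist": [0,0,0],"gripper": 15},
  {"translation": [0,0,0],"twist": [0,0,0],"gripper": 15},
  {"translation": [0,0,0],"twist": [0,0,0],"gripper": 15},
])

```text
t: 27.0
tcp_pos: [430.8, 18.4, 299.5]
orientation: [-0.101, 3.139, -0.0]
ft_force: [0.8, -0.3, -0.1]
grip_width: 29.8
gripper_force: 59.6
```

```bash
python3 st.py
python3 - <<'E'
from h import *
im,d,ci=snap('wrist','w10');P=fcloud(d,ci);np.savez('w10',im=im,P=P)
for q in('bay1','drive1','drive1_nose'):
    print(q,[(np.round(r['position'],1).tolist(),round(r['p'],2)) for r in manip.pinpoint(q,'wrist')])
E
```

```text
[430.8  18.4 299.5] close ang 93.7 z [ 0.001 -0.    -1.   ] j [-0.05  0.51 -0.08  2.21  0.1   0.43  1.43] t 27.0 ft [ 0.8 -0.3 -0.1] w 29.8 gf 59.6
bay1 [([479.6, -160.9, -2.1], 0.52)]
drive1 [([455.6, 17.8, 119.5], 0.95), ([465.2, 238.8, 1.8], 0.7)]
drive1_nose [([482.2, 282.1, 6.0], 0.86)]
```

View pics/w10.png

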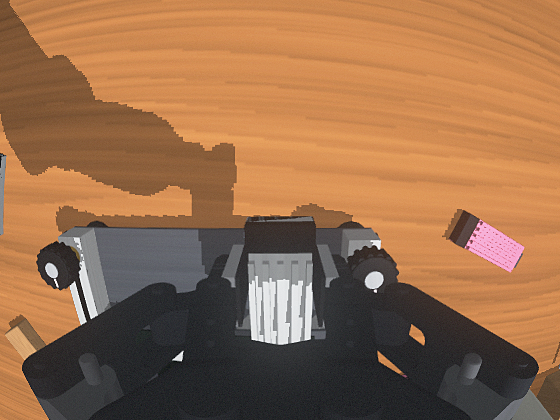

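Run:
```python
from h import *
def knobs(P,c=(576,-30.5),yaw=.067):
    P=P.reshape(-1,3);P=P[np.isfinite(P).all(1)]
    for k,(lx,ly) in dict(fl=(-108,120),fr=(-108,-120),rl=(108,120),rr=(108,-120)).items():
        x=c[0]+lx-yaw*ly;y=c[1]+ly+yaw*lx
        Q=P[(np.hypot(P[:,0]-x,P[:,1]-y)<28)&(P[:,2]>76)&(P[:,2]<86)]
        if len(Q)<30: print(k,len(Q));continue
        cc,r=cv2.minEnclosingCircle(Q[:,:2].astype(np.float32))
        print(k,len(Q),np.round(cc,1),round(r,1),'med',np.round(np.median(Q,0),1),'expect',np.round([x,y],1))
    for sy in(1,-1):
        ca,sa=np.cos(yaw),np.sin(yaw);b0=(P[:,0]-c[0])*ca+(P[:,1]-c[1])*sa;b1=-(P[:,0]-c[0])*sa+(P[:,1]-c[1])*ca
        m=(P[:,2]>46)&(P[:,2]<56)&(abs(b0)<85)&(abs(b1-sy*120)<20)
        if m.sum()>50:
            f=np.polyfit(b0[m],b1[m],1);print('beam',sy,m.sum(),np.round(np.percentile(b1[m],[3,50,97]),1),'slope',round(f[0],4))
    m=(P[:,2]>17)&(P[:,2]<32)&(b0<-90)&(b0>-150)&(abs(b1)<80)
    if m.sum(): print('front edge b0',np.round(np.percentile(b0[m],[1,3,10]),1))
print('w8');knobs(np.load('w8.npz')['P'])
P=np.load('w10.npz')['P'];print('w10');knobs(P)
m=(P[...,2]>108)&(P[...,2]<140)&(abs(P[...,1]-18)<16.5)&(P[...,0]>400)&(P[...,0]<520)
Q=P[m];print(len(Q),np.round(np.percentile(Q,[2,50,98],axis=0),1))
for c in('top','scene'):
    im,d,ci=snap(c,c+'10');print(c);knobs(cloud(d,ci))
```

```text
w8
fl 680 [460.7  83. ] 18.8 med [462.2  82.4  79.6] expect [460.   82.3]
fr 601 [ 476.9 -156.5] 18.9 med [ 477.8 -155.    79.5] expect [ 476.  -157.7]
rl 652 [675.8  98. ] 18.7 med [675.5  97.2  78.8] expect [676.   96.7]
rr 592 [ 692.5 -142.1] 18.7 med [ 691.8 -140.9   78.8] expect [ 692.  -143.3]
beam 1 3455 [101.3 117.6 132.5] slope -0.0229
beam -1 2937 [-130.  -115.8 -101.1] slope 0.0168
front edge b0 [-123.9 -123.  -120.6]
w10
fl 1338 [458.3  85.2] 18.2 med [455.9  84.4  80.7] expect [460.   82.3]
fr 1110 [ 479. -155.] 19.3 med [ 476.7 -151.8   80.4] expect [ 476.  -157.7]
rl 0
rr 0
beam -1 927 [-128.9 -115.2 -104.8] slope -0.1691
front edge b0 [-122.7 -122.4 -120.8]
7945 [[410.2   4.6 122.9]
 [435.5  19.7 131.3]
 [475.3  34.  133.5]]
top
fl 61 [462.5  86.2] 17.1 med [464.9  87.8  80.5] expect [460.   82.3]
fr 113 [ 476.5 -155.3] 18.0 med [ 476.7 -154.8   80.1] expect [ 476.  -157.7]
rl 104 [675.6  99. ] 17.9 med [675.5  99.2  80.1] expect [676.   96.7]
rr 104 [ 691.6 -140.7] 17.9 med [ 691.9 -141.3   80.1] expect [ 692.  -143.3]
beam 1 503 [101.7 121.  133.7] slope -0.0626
beam -1 533 [-129.8 -115.8 -101.1] slope 0.0145
front edge b0 [-124.4 -123.7 -121.1]
scene
fl 88 [465.3  82.1] 19.5 med [467.2  81.   80.1] expect [460.   82.3]
fr 103 [ 481.5 -157.3] 19.1 med [ 483.1 -157.2   80.3] expect [ 476.  -157.7]
rl 107 [679.6  96.8] 20.2 med [681.1  95.8  79.8] expect [676.   96.7]
rr 134 [ 695.7 -142.7] 18.9 med [ 697.8 -143.    80.1] expect [ 692.  -143.3]
beam 1 447 [100.8 116.5 132. ] slope -0.0313
beam -1 532 [-132.  -118.6 -101. ] slope 0.0092
front edge b0 [-122.7 -121.1 -118.4]
```

step_arm([
  {"translation": [0,3,-10],"twist": [0,0,0],"gripper": 15},
  {"translation": [0,0,-20],"twist": [0,0,0],"gripper": 15},
  {"translation": [0,0,-20],"twist": [0,0,0],"gripper": 15},
  {"translation": [0,0,-20],"twist": [0,0,0],"gripper": 15},
  {"translation": [0,0,-14],"twist": [0,0,0],"gripper": 15},
  {"translation": [0,0,-6],"twist": [0,0,0],"gripper": 15},
  {"translation": [0,0,0],"twist": [0,0,0],"gripper": 15},
  {"translation": [0,0,0],"twist": [0,0,0],"gripper": 15},
])

```text
t: 27.97
tcp_pos: [430.4, 22.2, 216.0]
orientation: [0.108, -3.134, 0.003]
ft_force: [0.9, -1.0, -1.0]
grip_width: 29.9
gripper_force: 59.8
```

```bash
python3 st.py
python3 - <<'E'
from h import *
im,d,ci=snap('scene')
im2,d2,ci2=snap('top')
cv2.imwrite('pics/c11.png',np.vstack([cv2.resize(im[150:290,170:350],(720,300)) if 0 else cv2.resize(im[160:280,170:350],None,fx=3,fy=2.5),cv2.resize(im2[150:260,230:410],None,fx=3,fy=2.5)]))
E
```

```text
[430.4  22.2 216. ] close ang 93.9 z [-0.006 -0.002 -1.   ] j [ 0.    0.69 -0.17  2.25  0.48  0.24  1.03] t 27.9667 ft [ 0.9 -1.  -1. ] w 29.9 gf 59.8
```

View pics/c11.png

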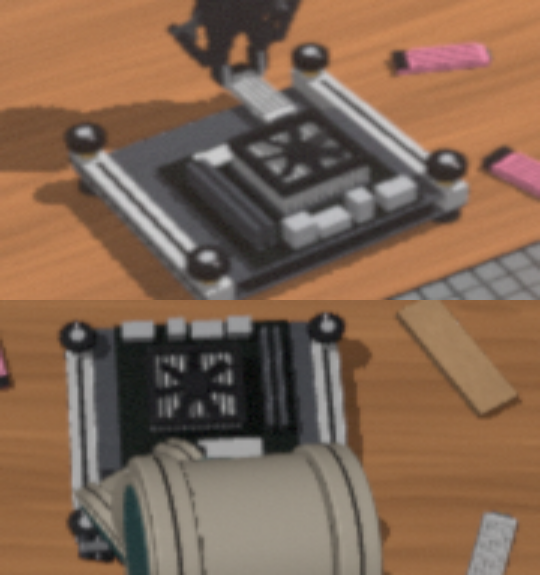

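The scene crop shows the drive held nose-first before the left bay. The wrist is at its limit (j6) here, so I'll step forward 12 mm and then lower.

step_arm([
  {"translation": [6,0,0],"twist": [0,0,0],"gripper": 15},
  {"translation": [6,0.8,0],"twist": [0,0,0],"gripper": 15},
  {"translation": [0,0,-3],"twist": [0,0,0],"gripper": 15},
  {"translation": [0,0,-3],"twist": [0,0,0],"gripper": 15},
  {"translation": [0,0,0],"twist": [0,0,0],"gripper": 15},
])

```text
t: 28.48
tcp_pos: [442.1, 22.7, 209.8]
orientation: [0.106, -3.134, 0.005]
ft_force: [0.8, 0.7, -1.7]
grip_width: 29.9
gripper_force: 59.8
```

```bash
python3 st.py
```

```text
[442.1  22.7 209.8] close ang 93.9 z [-0.006 -0.003 -1.   ] j [ 0.01  0.71 -0.18  2.22  0.51  0.25  1.01] t 28.4833 ft [ 0.8  0.7 -1.7] w 29.9 gf 59.8
```

step_arm([
  {"translation": [5,0.3,-1],"twist": [0,0,0],"gripper": 15},
  {"translation": [5,0.3,0],"twist": [0,0,0],"gripper": 15},
  {"translation": [5,0.3,0],"twist": [0,0,0],"gripper": 15},
  {"translation": [5,0.3,0],"twist": [0,0,0],"gripper": 15},
  {"translation": [5,0.4,0],"twist": [0,0,0],"gripper": 15},
  {"translation": [5,0.4,0],"twist": [0,0,0],"gripper": 15},
])

```text
t: 28.98
tcp_pos: [472.9, 24.7, 209.3]
orientation: [0.106, -3.135, 0.004]
ft_force: [-0.9, -0.4, -0.6]
grip_width: 29.8
gripper_force: 59.9
```

```bash
python3 st.py
```

```text
[472.9  24.7 209.3] close ang 93.9 z [-0.005 -0.003 -1.   ] j [ 0.04  0.73 -0.22  2.14  0.49  0.32  1.04] t 28.9833 ft [-0.9 -0.4 -0.6] w 29.8 gf 59.9
```

step_arm([
  {"translation": [5,0.3,0],"twist": [0,0,0],"gripper": 15},
  {"translation": [5,0.3,0],"twist": [0,0,0],"gripper": 15},
  {"translation": [5,0.3,0],"twist": [0,0,0],"gripper": 15},
  {"translation": [5,0.3,0],"twist": [0,0,0],"gripper": 15},
  {"translation": [5,0.4,0],"twist": [0,0,0],"gripper": 15},
  {"translation": [5,0.4,0],"twist": [0,0,0],"gripper": 15},
  {"translation": [4,0.4,-0.5],"twist": [0,0,0],"gripper": 15},
  {"translation": [0,0,-0.5],"twist": [0,0,0],"gripper": 15},
])

```text
t: 29.65
tcp_pos: [507.3, 27.2, 208.3]
orientation: [0.106, -3.136, 0.004]
ft_force: [-0.1, 1.1, -1.1]
grip_width: 29.9
gripper_force: 59.8
```

```bash
python3 st.py
```

```text
[507.3  27.2 208.3] close ang 93.9 z [-0.004 -0.002 -1.   ] j [ 0.06  0.76 -0.26  2.05  0.48  0.39  1.06] t 29.65 ft [-0.1  1.1 -1.1] w 29.9 gf 59.8
```

step_arm([
  {"translation": [0,0,-1],"twist": [0,0,0],"gripper": 15},
  {"translation": [0,0,0],"twist": [0,0,0],"gripper": 48},
  {"translation": [0,0,0],"twist": [0,0,0],"gripper": 48},
  {"translation": [0,0,0],"twist": [0,0,0],"gripper": 48},
  {"translation": [0,0,15],"twist": [0,0,0],"gripper": 48},
  {"translation": [0,0,20],"twist": [0,0,0],"gripper": 48},
  {"translation": [-15,-1,10],"twist": [0,0,0],"gripper": 0},
  {"translation": [-17,-1,0],"twist": [0,0,0],"gripper": 0},
  {"translation": [-17,-1,0],"twist": [0,0,0],"gripper": 0},
  {"translation": [0,0,0],"twist": [0,0,0],"gripper": 0},
])

```text
t: 30.48
tcp_pos: [453.8, 23.6, 252.5]
orientation: [0.107, -3.13, 0.007]
ft_force: [-1.9, -0.3, -0.1]
grip_width: -0.0
gripper_force: 0.0
```

```bash
python3 st.py
python3 - <<'E'
from h import *
print(manip.tip_reach)
im,d,ci=snap('wrist');P=fcloud(d,ci);np.savez('w12',im=im,P=P)
im2,_,_=snap('scene')
cv2.imwrite('pics/c12.png',np.vstack([cv2.resize(im2[160:260,180:340],None,fx=3.5,fy=3),im[150:420]]))
Q=P.reshape(-1,3);Q=Q[(Q[:,2]>34)&(Q[:,2]<44)&(abs(Q[:,1]-26)<20)&(Q[:,0]>440)&(Q[:,0]<540)]
print(len(Q),np.round(np.percentile(Q,[2,50,98],axis=0),1))
E
```

```text
[453.8  23.6 252.5] close ang 93.9 z [-0.01  -0.005 -1.   ] j [ 0.08  0.64 -0.29  2.17  0.46  0.4   1.06] t 30.4833 ft [-1.9 -0.3 -0.1] w -0.0 gf 0.0
173.4
152 [[521.9  25.3  34.1]
 [530.3  28.5  37.4]
 [538.8  32.5  39.4]]
```

View pics/c12.png

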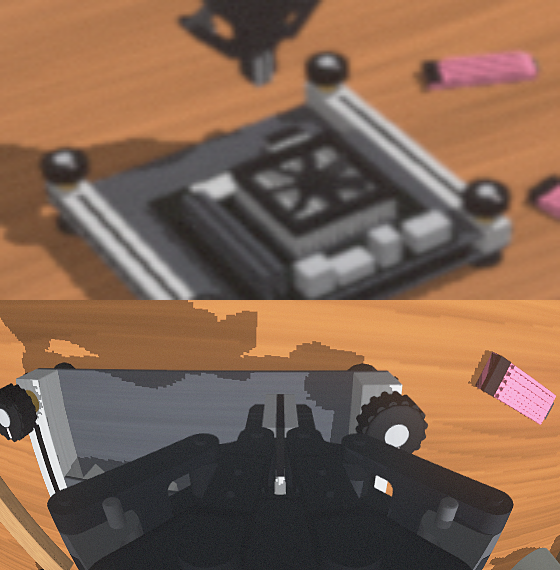

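step_arm([
  {"translation": [0,-0.5,-18],"twist": [0,0,0],"gripper": 0},
  {"translation": [0,0,-18],"twist": [0,0,0],"gripper": 0},
  {"translation": [5,0.3,0],"twist": [0,0,0],"gripper": 0},
  {"translation": [5,0.3,0],"twist": [0,0,0],"gripper": 0},
  {"translation": [5,0.3,0],"twist": [0,0,0],"gripper": 0},
  {"translation": [5,0.4,0],"twist": [0,0,0],"gripper": 0},
  {"translation": [5,0.4,0],"twist": [0,0,0],"gripper": 0},
  {"translation": [5,0.4,0],"twist": [0,0,0],"gripper": 0},
])

```text
t: 31.25
tcp_pos: [488.2, 25.7, 216.9]
orientation: [0.106, -3.136, 0.004]
ft_force: [0.1, -0.3, -0.0]
grip_width: -0.1
gripper_force: 0.0
```

step_arm([
  {"translation": [3,0.2,0],"twist": [0,0,0],"gripper": 0},
  {"translation": [3,0.2,0],"twist": [0,0,0],"gripper": 0},
  {"translation": [3,0.2,0],"twist": [0,0,0],"gripper": 0},
])

```text
t: 31.5
tcp_pos: [496.5, 26.2, 216.4]
orientation: [0.106, -3.135, 0.004]
ft_force: [-0.8, -0.2, -0.3]
grip_width: 0.1
gripper_force: 0.0
```

```bash
python3 st.py
```

```text
[496.5  26.2 216.4] close ang 93.9 z [-0.005 -0.003 -1.   ] j [ 0.07  0.74 -0.26  2.07  0.48  0.39  1.06] t 31.5 ft [-0.8 -0.2 -0.3] w 0.1 gf 0.0
```

step_arm([
  {"translation": [2,0.1,0],"twist": [0,0,0],"gripper": 0},
  {"translation": [2,0.1,0],"twist": [0,0,0],"gripper": 0},
  {"translation": [1.5,0.1,0],"twist": [0,0,0],"gripper": 0},
])

```text
t: 31.75
tcp_pos: [501.9, 26.6, 216.2]
orientation: [0.106, -3.134, 0.004]
ft_force: [-0.0, -0.6, 0.2]
grip_width: 0.1
gripper_force: 0.0
```

step_arm([
  {"translation": [1,0.1,0],"twist": [0,0,0],"gripper": 0},
  {"translation": [1,0.1,0],"twist": [0,0,0],"gripper": 0},
])

```text
t: 31.92
tcp_pos: [503.8, 26.8, 216.2]
orientation: [0.106, -3.134, 0.004]
ft_force: [0.9, 0.2, 0.7]
grip_width: -0.3
gripper_force: 0.0
```

```bash
python3 st.py
```

```text
[503.8  26.8 216.2] close ang 93.9 z [-0.005 -0.003 -1.   ] j [ 0.07  0.74 -0.27  2.05  0.48  0.41  1.06] t 31.9167 ft [0.9 0.2 0.7] w -0.3 gf 0.0
```

Still no resistance; I'll continue gently to find the stop.

step_arm([
  {"translation": [1,0.1,0],"twist": [0,0,0],"gripper": 0},
  {"translation": [1,0.1,0],"twist": [0,0,0],"gripper": 0},
  {"translation": [1,0.1,0],"twist": [0,0,0],"gripper": 0},
])

```text
t: 32.17
tcp_pos: [506.8, 27.1, 216.3]
orientation: [0.106, -3.134, 0.004]
ft_force: [0.5, 0.1, 0.1]
grip_width: -0.2
gripper_force: 0.0
```

step_arm([
  {"translation": [1,0.1,0],"twist": [0,0,0],"gripper": 0},
  {"translation": [1,0.1,0],"twist": [0,0,0],"gripper": 0},
])

```text
t: 32.33
tcp_pos: [508.8, 27.3, 216.3]
orientation: [0.106, -3.135, 0.004]
ft_force: [0.1, -0.3, -0.8]
grip_width: -0.1
gripper_force: 0.0
```

```bash
python3 st.py
python3 - <<'E'
from h import *
im,d,ci=snap('wrist','w13')
im2,_,_=snap('scene')
cv2.imwrite('pics/c13.png',np.vstack([cv2.resize(im2[160:260,180:340],None,fx=3.5,fy=3),im[150:420]]))
E
```

```text
[508.8  27.3 216.3] close ang 93.9 z [-0.005 -0.003 -1.   ] j [ 0.07  0.75 -0.27  2.04  0.48  0.42  1.07] t 32.3333 ft [ 0.1 -0.3 -0.8] w -0.1 gf 0.0
```

View pics/c13.png

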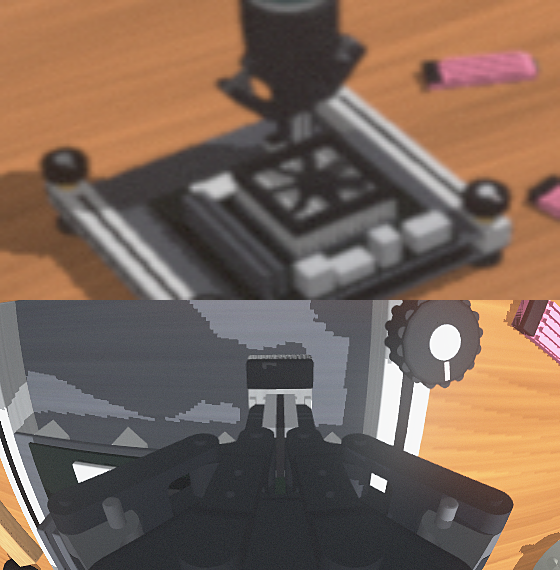

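The picture shows the fingertips passing above the drive, with its tail visible behind them at (280,372). The tips need to be about 12 mm lower, so I'll go back, lower, and push again.

step_arm([
  {"translation": [0,0,12],"twist": [0,0,0],"gripper": 0},
  {"translation": [-17,-1,0],"twist": [0,0,0],"gripper": 0},
  {"translation": [-17,-1.5,0],"twist": [0,0,0],"gripper": 0},
  {"translation": [-17,-1,0],"twist": [0,0,0],"gripper": 0},
  {"translation": [0,0,-12],"twist": [0,0,0],"gripper": 0},
  {"translation": [0,0,-6],"twist": [0,0,0],"gripper": 0},
  {"translation": [0,0,-5],"twist": [0,0,0],"gripper": 0},
  {"translation": [0,0,0],"twist": [0,0,0],"gripper": 0},
])

```text
t: 33.1
tcp_pos: [458.1, 23.9, 204.4]
orientation: [0.106, -3.134, 0.004]
ft_force: [0.6, 0.4, 0.4]
grip_width: 0.0
gripper_force: 0.0
```

```bash
python3 st.py
```

```text
[458.1  23.9 204.4] close ang 93.9 z [-0.006 -0.003 -1.   ] j [ 0.03  0.73 -0.21  2.18  0.53  0.28  1.  ] t 33.1 ft [0.6 0.4 0.4] w 0.0 gf 0.0
```

step_arm([
  {"translation": [5,0.3,0],"twist": [0,0,0],"gripper": 0},
  {"translation": [5,0.3,0],"twist": [0,0,0],"gripper": 0},
  {"translation": [5,0.3,0],"twist": [0,0,0],"gripper": 0},
  {"translation": [5,0.4,0],"twist": [0,0,0],"gripper": 0},
  {"translation": [5,0.4,0],"twist": [0,0,0],"gripper": 0},
  {"translation": [5,0.4,0],"twist": [0,0,0],"gripper": 0},
  {"translation": [5,0.4,0],"twist": [0,0,0],"gripper": 0},
])

```text
t: 33.68
tcp_pos: [493.2, 26.3, 205.3]
orientation: [0.106, -3.134, 0.004]
ft_force: [-0.4, -0.4, 0.6]
grip_width: 0.1
gripper_force: 0.5
```

step_arm([
  {"translation": [2,0.1,0],"twist": [0,0,0],"gripper": 0},
  {"translation": [2,0.1,0],"twist": [0,0,0],"gripper": 0},
])

```text
t: 33.85
tcp_pos: [497.1, 26.5, 205.3]
orientation: [0.106, -3.135, 0.004]
ft_force: [-1.0, 0.2, 1.5]
grip_width: -0.1
gripper_force: 0.5
```

step_arm([
  {"translation": [1.5,0.1,0],"twist": [0,0,0],"gripper": 0},
  {"translation": [1.5,0.1,0],"twist": [0,0,0],"gripper": 0},
])

```text
t: 34.02
tcp_pos: [499.7, 26.6, 205.2]
orientation: [0.106, -3.134, 0.005]
ft_force: [-1.5, -0.9, 0.7]
grip_width: -0.0
gripper_force: 0.5
```

```bash
python3 st.py
```

```text
[499.7  26.6 205.2] close ang 93.9 z [-0.006 -0.003 -1.   ] j [ 0.06  0.76 -0.26  2.07  0.5   0.38  1.04] t 34.0167 ft [-1.5 -0.9  0.7] w -0.0 gf 0.5
```

Contact now (about -1 N). Small steps to the stop follow.

step_arm([
  {"translation": [1,0.1,0],"twist": [0,0,0],"gripper": 0},
  {"translation": [1,0.1,0],"twist": [0,0,0],"gripper": 0},
])

```text
t: 34.18
tcp_pos: [501.8, 26.9, 205.3]
orientation: [0.106, -3.135, 0.004]
ft_force: [-0.3, -0.6, 0.7]
grip_width: 0.4
gripper_force: 0.3
```

step_arm([
  {"translation": [1,0.1,0],"twist": [0,0,0],"gripper": 0},
])

```text
t: 34.27
tcp_pos: [502.8, 27.0, 205.3]
orientation: [0.106, -3.135, 0.004]
ft_force: [-1.8, -0.5, -0.5]
grip_width: -0.1
gripper_force: 0.3
```

step_arm([
  {"translation": [1,0.1,0],"twist": [0,0,0],"gripper": 0},
])

```text
t: 34.35
tcp_pos: [503.3, 27.1, 205.2]
orientation: [0.106, -3.133, 0.005]
ft_force: [-4.6, -0.7, 3.1]
grip_width: -0.3
gripper_force: 1.8
```

step_arm([
  {"translation": [1,0.1,0],"twist": [0,0,0],"gripper": 0},
])

```text
t: 34.43
tcp_pos: [503.6, 27.1, 205.1]
orientation: [0.106, -3.131, 0.006]
ft_force: [-6.5, 0.6, 3.8]
grip_width: -0.0
gripper_force: 3.0
```

The drive is home against the stop. One last nudge, then I'll retreat and go over the second drive.

step_arm([
  {"translation": [1,0,0],"twist": [0,0,0],"gripper": 0},
  {"translation": [-10,-1,0],"twist": [0,0,0],"gripper": 0},
  {"translation": [-15,-1,5],"twist": [0,0,0],"gripper": 0},
  {"translation": [-5,0,40],"twist": [0,0,0],"gripper": 0},
  {"translation": [0,0,40],"twist": [0,0,0],"gripper": 0},
  {"translation": [0,-10,35],"twist": [0,0,-2],"gripper": 62},
  {"translation": [-5,-36,5],"twist": [0,0,-2],"gripper": 62},
  {"translation": [-5,-36,0],"twist": [0,0,-2],"gripper": 62},
  {"translation": [-5,-36,0],"twist": [0,0,-2],"gripper": 62},
  {"translation": [-5,-36,0],"twist": [0,0,-2],"gripper": 62},
])

```text
t: 35.27
tcp_pos: [455.9, -130.5, 331.0]
orientation: [-0.169, -3.135, 0.005]
ft_force: [1.5, -0.2, -0.1]
grip_width: 53.1
gripper_force: 0.0
```

step_arm([
  {"translation": [-5,-36,0],"twist": [0,0,-2],"gripper": 62},
  {"translation": [-5,-36,0],"twist": [0,0,-2],"gripper": 62},
  {"translation": [-5,-36,0],"twist": [0,0,-2],"gripper": 62},
  {"translation": [-5,-36,0],"twist": [0,0,0],"gripper": 62},
  {"translation": [-5,-30,0],"twist": [0,0,0],"gripper": 62},
  {"translation": [0,0,0],"twist": [0,0,0],"gripper": 62},
  {"translation": [0,0,0],"twist": [0,0,0],"gripper": 62},
])

```text
t: 35.85
tcp_pos: [430.2, -305.1, 330.2]
orientation: [-0.339, -3.119, 0.005]
ft_force: [0.5, 0.8, -0.4]
grip_width: 52.9
gripper_force: 0.0
```

```bash
python3 st.py;  python3 drv.py 440 -311 w14
python3 - <<'E'
from plane import *
im,d,ci=snap('scene','scene14');fit(cloud(d,ci))
for q in('drive1','drive1_nose'):
    print(q,[(np.round(r['position'],1).tolist(),round(r['p'],2)) for r in manip.pinpoint(q,'scene')])
E
```

```text
[ 430.2 -305.1  330.2] close ang 77.6 z [-0.005 -0.002 -1.   ] j [ 0.82  0.58 -0.38  1.93  0.33  0.7   1.59] t 35.85 ft [ 0.5  0.8 -0.4] w 52.9 gf 0.0
rect [ 443.3 -307.5] [ 32.1 100.1] 75.8 [261, 155, 38, 105, 3513] z 11.574536336848325
mean [ 439.51886 -306.4884 ]
drive1 [([441.5, -306.6, -0.1], 0.92)]
drive1_nose [([443.7, -308.4, 3.3], 0.47)]
n 563 562 slope/100mm [-0.23 -0.1 ] z0 -1.08 desk [ 6.000e-04 -9.000e-04 -7.616e-01]
fl 50 xy [-103.   121.9] top 81.02 plane -0.94 q mm -0.04
fr 63 xy [-104.4 -118.8] top 81.36 plane -0.7 q mm 0.07
rl 61 xy [113.5 120.9] top 80.61 plane -1.45 q mm 0.05
rr 72 xy [ 112.1 -118.4] top 81.12 plane -1.21 q mm 0.33
drive1 [([674.4, 198.1, 3.2], 0.92), ([530.4, 564.8, -1.6], 0.73), ([530.9, 25.5, 23.8], 0.58), ([443.8, -309.7, 1.0], 0.55), ([455.7, 235.0, -2.7], 0.53)]
drive1_nose [([477.9, 284.0, 9.7], 0.84), ([729.1, 208.4, 2.1], 0.6)]
```

View pics/w14.png

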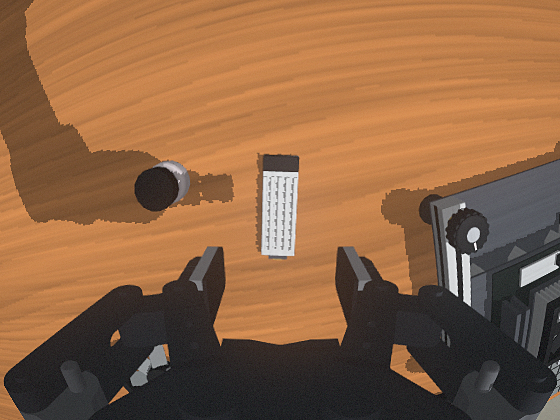

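View w14 shows the silver drive at (280,208) with its black tail toward the robot, and the jar at (160,187), clear of the path. I'll grasp at (414,-300) with closing angle 76°.

step_arm([
  {"translation": [-16,5,-11],"twist": [0,0,-1.8],"gripper": 62},
  {"translation": [0,0,-20],"twist": [0,0,0],"gripper": 62},
  {"translation": [0,0,-20],"twist": [0,0,0],"gripper": 62},
  {"translation": [0,0,-20],"twist": [0,0,0],"gripper": 62},
  {"translation": [0,0,-20],"twist": [0,0,0],"gripper": 62},
  {"translation": [0,0,-20],"twist": [0,0,0],"gripper": 62},
  {"translation": [0,0,-20],"twist": [0,0,0],"gripper": 62},
  {"translation": [0,0,-13],"twist": [0,0,0],"gripper": 62},
  {"translation": [0,0,-7],"twist": [0,0,0],"gripper": 62},
  {"translation": [0,0,0],"twist": [0,0,0],"gripper": 62},
], squeeze=60)

```text
t: 36.98
tcp_pos: [414.8, -296.9, 178.1]
orientation: [-0.377, -3.111, 0.001]
ft_force: [-0.2, -0.2, 0.0]
grip_width: 52.8
gripper_force: 0.0
```

step_arm([
  {"translation": [0,0,0],"twist": [0,0,0],"gripper": 15},
  {"translation": [0,0,0],"twist": [0,0,0],"gripper": 15},
  {"translation": [0,0,0],"twist": [0,0,0],"gripper": 15},
  {"translation": [0,0,0],"twist": [0,0,0],"gripper": 15},
  {"translation": [0,0,0],"twist": [0,0,0],"gripper": 15},
])

```text
t: 37.4
tcp_pos: [415.1, -298.0, 180.5]
orientation: [-0.38, -3.115, 0.004]
ft_force: [-0.9, -0.5, 6.1]
grip_width: 29.6
gripper_force: 59.3
```

```bash
python3 st.py
```

```text
[ 415.1 -298.   180.5] close ang 76.1 z [-0.004 -0.002 -1.   ] j [ 0.7   0.81 -0.2   2.05  0.47  0.33  1.44] t 37.4 ft [-0.9 -0.5  6.1] w 29.6 gf 59.3
```

step_arm([
  {"translation": [0,0,20],"twist": [0,0,0],"gripper": 15},
  {"translation": [0,0,35],"twist": [0,0,0],"gripper": 15},
  {"translation": [0,0,35],"twist": [0,0,0],"gripper": 15},
  {"translation": [0,0,30],"twist": [0,0,0],"gripper": 15},
  {"translation": [4,28,0],"twist": [0,0,3],"gripper": 15},
  {"translation": [4,28,0],"twist": [0,0,3],"gripper": 15},
  {"translation": [4,28,0],"twist": [0,0,3],"gripper": 15},
  {"translation": [4,28,0],"twist": [0,0,3],"gripper": 15},
  {"translation": [4,28,0],"twist": [0,0,3],"gripper": 15},
  {"translation": [4,28,0],"twist": [0,0,2.5],"gripper": 15},
])

```text
t: 38.23
tcp_pos: [438.6, -128.7, 299.8]
orientation: [0.101, -3.136, 0.005]
ft_force: [-0.5, 0.0, -1.0]
grip_width: 29.7
gripper_force: 59.0
```

step_arm([
  {"translation": [2,30,0],"twist": [0,0,0],"gripper": 15},
  {"translation": [0,0,0],"twist": [0,0,0],"gripper": 15},
  {"translation": [0,0,0],"twist": [0,0,0],"gripper": 15},
])

```text
t: 38.48
tcp_pos: [440.9, -98.1, 299.8]
orientation: [0.105, -3.135, 0.004]
ft_force: [0.7, -0.9, -1.5]
grip_width: 29.9
gripper_force: 59.0
```

```bash
python3 st.py
python3 - <<'E'
from h import *
im,d,ci=snap('wrist','w15');P=fcloud(d,ci)
m=(P[...,2]>108)&(P[...,2]<140)&(abs(P[...,1]+98)<16.5)&(P[...,0]>400)&(P[...,0]<530)
Q=P[m];print(len(Q),np.round(np.percentile(Q,[2,50,98],axis=0),1))
im,d,ci=snap('top');P=cloud(d,ci).reshape(-1,3)
for k,(x,y) in dict(fl=(461,83),fr=(477,-156),rl=(676,98),rr=(692,-141)).items():
    Q=P[(np.hypot(P[:,0]-x,P[:,1]-y)<28)&(P[:,2]>76)&(P[:,2]<86)]
    if len(Q)>30:print(k,len(Q),np.round(cv2.minEnclosingCircle(Q[:,:2].astype(np.float32))[0],1))
E
```

```text
[440.9 -98.1 299.8] close ang 93.8 z [-0.004 -0.003 -1.   ] j [ 0.44  0.55 -0.4   2.15  0.43  0.52  1.35] t 38.4833 ft [ 0.7 -0.9 -1.5] w 29.9 gf 59.0
7929 [[ 420.5 -113.9  123.5]
 [ 446.1  -99.1  131.6]
 [ 483.5  -84.5  133.8]]
fl 124 [459.5  83.7]
rl 106 [676.1  98.9]
rr 105 [ 692.2 -140.1]
```

step_arm([
  {"translation": [0,0,-11],"twist": [0,0,0],"gripper": 15},
  {"translation": [0,0,-20],"twist": [0,0,0],"gripper": 15},
  {"translation": [0,0,-20],"twist": [0,0,0],"gripper": 15},
  {"translation": [0,0,-20],"twist": [0,0,0],"gripper": 15},
  {"translation": [0,0,-14],"twist": [0,0,0],"gripper": 15},
  {"translation": [0,0,-6],"twist": [0,0,0],"gripper": 15},
  {"translation": [0,0,0],"twist": [0,0,0],"gripper": 15},
  {"translation": [0,0,0],"twist": [0,0,0],"gripper": 15},
])

```text
t: 39.25
tcp_pos: [440.8, -100.5, 208.4]
orientation: [0.096, -3.135, 0.005]
ft_force: [-0.2, 0.8, -1.5]
grip_width: 29.8
gripper_force: 59.1
```

```bash
python3 st.py
```

```text
[ 440.8 -100.5  208.4] close ang 93.5 z [-0.005 -0.003 -1.   ] j [ 0.31  0.72 -0.22  2.2   0.58  0.28  1.22] t 39.25 ft [-0.2  0.8 -1.5] w 29.8 gf 59.1
```

step_arm([
  {"translation": [0,2.5,0],"twist": [0,0,0.3],"gripper": 15},
  {"translation": [5,0.3,0],"twist": [0,0,0],"gripper": 15},
  {"translation": [5,0.3,0],"twist": [0,0,0],"gripper": 15},
  {"translation": [5,0.4,0],"twist": [0,0,0],"gripper": 15},
  {"translation": [5,0.3,0],"twist": [0,0,0],"gripper": 15},
  {"translation": [5,0.4,0],"twist": [0,0,0],"gripper": 15},
  {"translation": [5,0.3,0],"twist": [0,0,0],"gripper": 15},
])

```text
t: 39.83
tcp_pos: [471.5, -95.3, 208.4]
orientation: [0.106, -3.135, 0.004]
ft_force: [0.0, 1.2, -1.2]
grip_width: 30.1
gripper_force: 59.1
```

```bash
python3 st.py
```

```text
[471.5 -95.3 208.4] close ang 93.9 z [-0.005 -0.003 -1.   ] j [ 0.32  0.74 -0.26  2.12  0.55  0.35  1.23] t 39.8333 ft [ 0.   1.2 -1.2] w 30.1 gf 59.1
```

step_arm([
  {"translation": [5,0.2,0],"twist": [0,0,0],"gripper": 15},
  {"translation": [5,0.2,0],"twist": [0,0,0],"gripper": 15},
  {"translation": [5,0.2,0],"twist": [0,0,0],"gripper": 15},
  {"translation": [5,0.3,0],"twist": [0,0,0],"gripper": 15},
  {"translation": [5,0.3,0],"twist": [0,0,0],"gripper": 15},
  {"translation": [5,0.3,0],"twist": [0,0,0],"gripper": 15},
  {"translation": [5,0.3,0],"twist": [0,0,0],"gripper": 15},
  {"translation": [5,0.3,0],"twist": [0,0,0],"gripper": 15},
  {"translation": [4,0.3,-1],"twist": [0,0,0],"gripper": 15},
  {"translation": [0,0,-0.7],"twist": [0,0,0],"gripper": 15},
])

```text
t: 40.67
tcp_pos: [515.8, -92.8, 206.5]
orientation: [0.106, -3.136, 0.004]
ft_force: [1.1, -0.1, -0.8]
grip_width: 30.1
gripper_force: 59.1
```

```bash
python3 st.py
```

```text
[515.8 -92.8 206.5] close ang 93.9 z [-0.004 -0.003 -1.   ] j [ 0.32  0.78 -0.3   2.01  0.52  0.44  1.26] t 40.6667 ft [ 1.1 -0.1 -0.8] w 30.1 gf 59.1
```

Release, retreat behind the tail (about x 495), lower closed tips to z 204, and push.

step_arm([
  {"translation": [0,0,0],"twist": [0,0,0],"gripper": 48},
  {"translation": [0,0,0],"twist": [0,0,0],"gripper": 48},
  {"translation": [0,0,0],"twist": [0,0,0],"gripper": 48},
  {"translation": [0,0,15],"twist": [0,0,0],"gripper": 48},
  {"translation": [0,0,20],"twist": [0,0,0],"gripper": 48},
  {"translation": [-15,-1,10],"twist": [0,0,0],"gripper": 0},
  {"translation": [-17,-1,0],"twist": [0,0,0],"gripper": 0},
  {"translation": [-17,-1,0],"twist": [0,0,0],"gripper": 0},
  {"translation": [0,0,-15],"twist": [0,0,0],"gripper": 0},
  {"translation": [0,0,-15],"twist": [0,0,0],"gripper": 0},
])

```text
t: 41.5
tcp_pos: [465.0, -96.4, 222.2]
orientation: [0.105, -3.136, 0.006]
ft_force: [0.3, -0.2, -0.3]
grip_width: -0.1
gripper_force: 0.0
```

step_arm([
  {"translation": [0,0,-11],"twist": [0,0,0],"gripper": 0},
  {"translation": [0,0,-6],"twist": [0,0,0],"gripper": 0},
  {"translation": [0,0,0],"twist": [0,0,0],"gripper": 0},
])

```text
t: 41.75
tcp_pos: [465.3, -95.8, 203.7]
orientation: [0.107, -3.133, 0.004]
ft_force: [0.6, 0.1, -0.5]
grip_width: -0.2
gripper_force: 0.0
```

```bash
python3 st.py
```

```text
[465.3 -95.8 203.7] close ang 93.9 z [-0.007 -0.003 -1.   ] j [ 0.31  0.75 -0.25  2.14  0.57  0.33  1.22] t 41.75 ft [ 0.6  0.1 -0.5] w -0.2 gf 0.0
```

step_arm([
  {"translation": [5,0.2,0],"twist": [0,0,0],"gripper": 0},
  {"translation": [5,0.3,0],"twist": [0,0,0],"gripper": 0},
  {"translation": [5,0.3,0],"twist": [0,0,0],"gripper": 0},
  {"translation": [5,0.3,0],"twist": [0,0,0],"gripper": 0},
  {"translation": [5,0.3,0],"twist": [0,0,0],"gripper": 0},
  {"translation": [5,0.3,0],"twist": [0,0,0],"gripper": 0},
  {"translation": [5,0.3,0],"twist": [0,0,0],"gripper": 0},
])

```text
t: 42.33
tcp_pos: [501.2, -94.0, 204.7]
orientation: [0.106, -3.134, 0.005]
ft_force: [-0.6, 1.1, 0.0]
grip_width: 0.1
gripper_force: 0.5
```

step_arm([
  {"translation": [2,0.1,0],"twist": [0,0,0],"gripper": 0},
  {"translation": [2,0.1,0],"twist": [0,0,0],"gripper": 0},
  {"translation": [2,0.1,0],"twist": [0,0,0],"gripper": 0},
])

```text
t: 42.58
tcp_pos: [506.7, -93.6, 204.5]
orientation: [0.106, -3.134, 0.004]
ft_force: [-1.5, -0.3, 0.1]
grip_width: 0.1
gripper_force: 0.5
```

step_arm([
  {"translation": [1.5,0.1,0],"twist": [0,0,0],"gripper": 0},
  {"translation": [1,0.1,0],"twist": [0,0,0],"gripper": 0},
])

```text
t: 42.75
tcp_pos: [509.4, -93.4, 204.5]
orientation: [0.106, -3.135, 0.004]
ft_force: [-0.1, 0.7, 0.5]
grip_width: -0.0
gripper_force: 0.3
```

step_arm([
  {"translation": [1,0.1,0],"twist": [0,0,0],"gripper": 0},
  {"translation": [1,0.1,0],"twist": [0,0,0],"gripper": 0},
])

```text
t: 42.92
tcp_pos: [511.2, -93.2, 204.5]
orientation: [0.106, -3.134, 0.004]
ft_force: [-2.5, -1.2, 0.3]
grip_width: 0.2
gripper_force: 1.6
```

step_arm([
  {"translation": [1,0.1,0],"twist": [0,0,0],"gripper": 0},
  {"translation": [1,0.1,0],"twist": [0,0,0],"gripper": 0},
])

```text
t: 43.08
tcp_pos: [511.9, -93.1, 204.4]
orientation: [0.106, -3.13, 0.005]
ft_force: [-6.6, -0.8, 5.1]
grip_width: 0.1
gripper_force: 3.2
```

step_arm([
  {"translation": [0.7,0,0],"twist": [0,0,0],"gripper": 0},
])

```text
t: 43.17
tcp_pos: [512.1, -93.1, 204.3]
orientation: [0.106, -3.129, 0.006]
ft_force: [-6.7, -0.0, 5.7]
grip_width: 0.1
gripper_force: 3.6
```

step_arm([
  {"translation": [-10,-1,0],"twist": [0,0,0],"gripper": 0},
  {"translation": [-15,-1,5],"twist": [0,0,0],"gripper": 0},
  {"translation": [-5,0,40],"twist": [0,0,0],"gripper": 0},
  {"translation": [0,0,40],"twist": [0,0,0],"gripper": 0},
  {"translation": [0,0,40],"twist": [0,0,0],"gripper": 0},
  {"translation": [5,10,40],"twist": [0,0,0],"gripper": 0},
  {"translation": [5,20,40],"twist": [0,0,0],"gripper": 0},
  {"translation": [0,20,30],"twist": [0,0,0],"gripper": 0},
  {"translation": [0,10,0],"twist": [0,0,0],"gripper": 0},
  {"translation": [0,0,0],"twist": [0,0,0],"gripper": 0},
])

```text
t: 44.0
tcp_pos: [494.3, -33.7, 438.8]
orientation: [-0.113, 3.138, -0.003]
ft_force: [-0.4, -0.8, -0.9]
grip_width: 0.2
gripper_force: 0.0
```

```bash
python3 st.py; python3 look.py w16 2>/dev/null
python3 - <<'E'
from plane import *
im,d,ci=snap('scene','scene16');fit(cloud(d,ci))
for c in ('scene','top'):
    if c=='top': snap(c)
    print(c,[(np.round(r['position'],1).tolist(),round(r['p'],2)) for r in manip.pinpoint('drive1',c)])
P=np.load('w16.npz')['P'].reshape(-1,3);P=P[np.isfinite(P).all(1)]
c,yaw=(577,-29),.067;ca,sa=np.cos(yaw),np.sin(yaw)
bx=(P[:,0]-c[0])*ca+(P[:,1]-c[1])*sa;by=-(P[:,0]-c[0])*sa+(P[:,1]-c[1])*ca
for y in(60,0,-60):
    m=(abs(by-y)<12)&(bx>-115)&(bx<-25)
    h=[round(float(np.median(P[m&(bx>=a)&(bx<a+4),2])),1) if (m&(bx>=a)&(bx<a+4)).sum()>3 else None for a in range(-100,-28,4)]
    print(y,h)
i2=cv2.imread('pics/w16.png');cv2.imwrite('pics/c16.png',np.hstack([i2[:420],im])[:, :1120]) 
cv2.imwrite('pics/c16.png',np.vstack([i2[0:300],cv2.resize(im[160:260,180:340],(560,300))]))
E
```

```text
[494.3 -33.7 438.8] close ang 94.1 z [ 0.001 -0.002 -1.   ] j [ 0.41  0.41 -0.56  1.88  0.27  0.92  1.37] t 44.0 ft [-0.4 -0.8 -0.9] w 0.2 gf 0.0
[494.3 -33.7 438.8] [ 0.41  0.41 -0.56  1.88  0.27  0.92  1.37] 44.0 [-0.4 -0.8 -0.9]
[429. -40. 406.] [[-0.07, 0.96, 0.25], [1.0, 0.07, 0.01], [-0.0, 0.25, -0.97]] 325.19226210127806
n 2758 6570 slope/100mm [-0.11 -0.02] z0 -1.06 desk [-3.4000e-03 -1.2000e-03 -2.7984e+00]
fl 434 xy [-111.7  120.1] top 81.65 plane -0.96 q mm 0.62
fr 436 xy [-113.2 -115.8] top 81.51 plane -0.92 q mm 0.43
rl 161 xy [ 99.8 126.1] top 80.89 plane -1.21 q mm 0.1
rr 167 xy [ 100.2 -122.4] top 80.98 plane -1.16 q mm 0.14
n 584 566 slope/100mm [-0.1 -0. ] z0 -1.03 desk [ 6.000e-04 -1.000e-03 -7.607e-01]
fl 48 xy [-102.7  121.5] top 80.96 plane -0.92 q mm -0.13
fr 61 xy [-103.4 -118.8] top 81.07 plane -0.92 q mm -0.02
rl 66 xy [112.9 119.6] top 80.46 plane -1.14 q mm -0.4
rr 81 xy [ 112.4 -118.8] top 81.01 plane -1.14 q mm 0.15
scene [([675.9, 199.1, 1.0], 0.91), ([531.4, 565.1, -2.8], 0.71), ([459.4, 234.3, -3.0], 0.62)]
top [([463.1, 233.6, -1.5], 0.71), ([534.1, 559.2, 1.7], 0.63), ([676.6, 195.0, -2.4], 0.59), ([560.7, 32.2, 25.4], 0.58)]
60 [349.9, 351.6, 355.7, 356.1, 355.7, 23.6, 22.9, 22.3, 22.2, 30.7, 36.2, 36.3, 36.2, 48.1, 56.1, 56.5, 56.3, 56.3]
0 [337.0, 346.2, 286.8, 300.9, 302.8, 309.7, 299.9, 22.4, 22.2, 22.2, 22.5, 22.4, 22.2, 47.6, 55.8, 60.6, 63.2, 60.7]
-60 [350.0, 350.3, 355.3, 356.5, 356.2, 24.2, 23.1, 22.2, 22.1, 34.2, 36.4, 36.5, 36.5, 48.1, 56.4, 56.5, 56.7, 56.4]
```

View pics/c16.png

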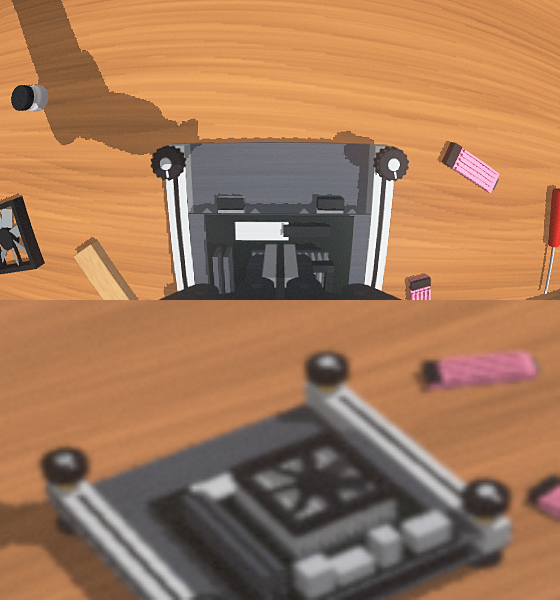

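The final view shows both black tails at (231,203) and (329,203), each standing about 15 mm out of the deck. The bench is still level, so I'm handing in.

```bash
python3 -c "
from rig import manip
print(manip.finish_job())"
```

```text
the job is handed in; nothing more can be done
None
```

I handed the job in: by my measurements the bench is level to about 0.1° with even feet, and both drives are home against the stop, in bays 1 and 3, each tail about 15 mm out; the hand-in call gave no verdict.

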